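# Load the ramekins into the dish warmer and turn it down to hold

## Task

Preheat the dish warmer by pressing its high key (far right, three dots) fully down, so that the off key pops up. Then lift the gate over its catch and slide it open, and push every small white ramekin on the worktop one behind another, upright, off the loading shelf into the lane under the glass hood; slide the gate shut until it drops behind its catch. Only then turn the heat down: press the low key (second from left, one dot) so that it alone stays down; leave everything else where it stands.

Things in the scene. Friction and masses are not known exactly. Their poses are not given: they have to be found in the camera images.
- warmer: dish warmer, an aluminium slab, fixed, x from -83 to +95 mm, y +-196 mm from its origin on the worktop; x away from the robot, y to the robot's left. Flat deck 34 mm above the worktop. At the back a lane along y under a glass hood, in front four keys in a row along y on a black bed (y -153 to +33 mm, 11 mm above the deck), at the left end an open loading shelf
- lane_mouth (a point): point on the lane's centre line at the gate line (inner face of the gate), on the deck; axes like the warmer's: y points out of the lane to the shelf, the lane is at negative y. Lane walls 75 mm apart, end stop 296 mm inside: room for four pots. A pot is clear of the gate with its centre below y = -36 mm here
- hood_edge (a point): middle of the hood's lower front edge, on the lane's line, 34 mm inside the gate line and 45 mm above the deck; from here inwards the lane is roofed (top of the hood 52 mm above the deck). From the gate line to here the walls are 22 mm high and flare out to about 100 mm
- shelf_centre (a point): centre of the open loading shelf, on the deck, on the lane's line, 47 mm outside lane_mouth; axes like the warmer's. The shelf has no walls and ends 41 mm further out (y = +41 mm here)
- gate_slide (a joint): gate travel in m: 0 = shut across the lane, 0.080 = fully open (moved towards the robot, along the warmer's -x, parked over the front of the deck). Slides with about 1 N. The lane is passable above 0.076
- gate_lift (a joint): height of the gate above its low position in m, 0 to 0.016. Shut and low, an 8 mm bump in front of its edge blocks it: lift it by 7 mm or more, then slide. Let go while open it rests on the bump at about 0.006; once slid fully home it falls to 0 by its own weight (0.16 kg)
- gate_handle (a point): centre of the gate's black bar handle, 44 mm along x, 13 mm thick along y, 30 mm high, its centre 69 mm above the deck when low; the gate below is a plate 84 mm wide (its middle 20 mm further from the robot), 5 mm thick, top 42 mm above the deck. Moves with the gate
- key_off (a joint): one of the four interlocked keys, joint in m: 0 up, about 0.0113 latched down, 0.013 end stop. Straight push, at most 5 N; pushed to its stop it latches and the key that was down springs up; a half push only frees the other key. Far left key (a bar mark); it is down at the start
- key_low (a joint): one of the four interlocked keys, joint in m: 0 up, about 0.0113 latched down, 0.013 end stop. Straight push, at most 5 N; pushed to its stop it latches and the key that was down springs up; a half push only frees the other key. Second from left (one dot)
- key_medium (a joint): one of the four interlocked keys, joint in m: 0 up, about 0.0113 latched down, 0.013 end stop. Straight push, at most 5 N; pushed to its stop it latches and the key that was down springs up; a half push only frees the other key. Third from left (two dots)
- key_high (a joint): one of the four interlocked keys, joint in m: 0 up, about 0.0113 latched down, 0.013 end stop. Straight push, at most 5 N; pushed to its stop it latches and the key that was down springs up; a half push only frees the other key. Far right (three dots)
- key_off_top (a point): centre of the top face of that key (46 mm front to back, 36 mm wide, keys 44 mm apart, top 18 mm above the key bed when up and 7 mm when latched), moves with the key
- key_low_top (a point): centre of the top face of that key (46 mm front to back, 36 mm wide, keys 44 mm apart, top 18 mm above the key bed when up and 7 mm when latched), moves with the key
- key_medium_top (a point): centre of the top face of that key (46 mm front to back, 36 mm wide, keys 44 mm apart, top 18 mm above the key bed when up and 7 mm when latched), moves with the key
- key_high_top (a point): centre of the top face of that key (46 mm front to back, 36 mm wide, keys 44 mm apart, top 18 mm above the key bed when up and 7 mm when latched), moves with the key
- pot_1: small white fluted ramekin (an empty dessert dish), round, open at the top, 70 mm across the rim, about 64 mm at the foot, 36 mm high, about 0.16 kg; origin at the centre of its underside, z up. May be absent
- pot_2: small white fluted ramekin (an empty dessert dish), round, open at the top, 70 mm across the rim, about 64 mm at the foot, 36 mm high, about 0.16 kg; origin at the centre of its underside, z up. May be absent
- pot_3: small white fluted ramekin (an empty dessert dish), round, open at the top, 70 mm across the rim, about 64 mm at the foot, 36 mm high, about 0.16 kg; origin at the centre of its underside, z up. May be absent
- pot_4: small white fluted ramekin (an empty dessert dish), round, open at the top, 70 mm across the rim, about 64 mm at the foot, 36 mm high, about 0.16 kg; origin at the centre of its underside, z up. May be absent
- cup: small white coffee cup with a handle, 58 mm wide, 82 mm over the handle, 50 mm high; origin under its centre; leave it alone
- pepper_mill: brown wooden pepper mill, 58 mm across, 170 mm high; leave it alone
- spice_jar: glass spice jar with a green cap, right front, 45 mm across, 106 mm high; leave it alone

How it is judged:
By the outcome, as a careful person would: the job done as asked, in the order asked, and still so for the second after the job is handed in, with the robot touching nothing.
Of pot_1, pot_2, pot_3, pot_4 only 2 to 4 are there at a start; the rules pass over those that are not, and their reading is None.
At some moment in a run one of pot_1, pot_2, pot_3, pot_4 may be knocked a few centimetres aside while the robot is not near it.
Once in a run the grip may slacken for a moment while it holds something.
It also fails if it takes over 210 s, if anything falls off the work surface, if the arm or the gripper's body presses on something with over 40 N, if the wrist force passes 120 N, or if a joint passes its speed limit or range.

## Robot

A 7-joint arm with a two-finger parallel gripper is mounted at the origin on a cart in front of the work surface, level with it; the furniture and walls round the work are solid. World frame = base frame: x ahead of the robot, y to its left, z up, the work surface at z = 0. Lengths are in m, angles in degrees, forces in N, time in s.
With the tool pointing down it reaches from about 0.425 to 0.875 m from the base axis. Payload 4.7 kg.
Tool frame: the origin (TCP) lies between the finger pads; the fingertips stand env.tip_reach ahead of it and the grasp point (between the pads) lies 2 mm behind it (env.tip_reach is the distance from the TCP to the fingertips, in m); z points along the fingers, y is the line along which they close (so a half turn about z gives the same grasp; the last joint's range is limited). The gripper opens to 87 mm and grips with 3 to 60 N. Pads are 19 mm wide; open, the fingers measure 117 mm over their backs; the gripper's body (75 mm by 190 mm) begins 51 mm behind the grasp point.
Start: joints at [-63.822, 18.392, -4.016, 83.108, 1.295, 78.541, -3.26], TCP at [0.279, 0.587, 0.24] pointing down, gripper open.
Joint ranges: [-163.93, 163.93], [-17.29, 119.83], [-79.2, 71.16], [3.27, 140.29], [-89.18, 269.18], [5.43, 117.66], [-154.24, 154.24]. Speed limits (degrees/s): [147.25, 147.25, 180, 180, 180, 180, 180].

## Interface

Orientations are given as [roll, pitch, yaw] about the fixed x, y, z axes, in that order (R = Rz(yaw) Ry(pitch) Rx(roll)).
In Python, from cell import env, cams, workorder gives the robot as it stands (env), with the cameras (cams) and the job (workorder).
- The arm moves only by the shell command python3 steer.py 'ROWS' [FORCE]. ROWS is rows parted by semicolons, their numbers by spaces, 1 to 8 of them, each of 5 numbers: dx, dy, dz in m, then a turn about the tool's z in degrees, then the finger opening in m; each row is the pose to reach, as a shift and turn from the pose commanded when the command began, along the tool's axes at that moment; what a row does not reach only later rows make up. A row lasts 1/12 s, in which the tool goes at most 0.0417 m and 7.16 degrees, less where a joint would pass 70% of its speed; a pose out of reach is approached as far as the arm can. The fingers move at their own pace and stop on an object; FORCE is the grip in N (left out, the last holds). Time passes only in rows, so rows that do not move let the fingers close. It prints the time, the measured TCP pose, the force, the opening and the grip force at its end.
- env.get_obs(): the state, without advancing time (a new reading comes with each control period).
- cams.read_camera(name): name is "side" or "top" or "wrist"; returns a dict with "color" (400x640x3 uint8, blue, green, red), "fx", "fy", "cx", "cy" (pixels), "world_from_camera" (4x4, takes a point from camera to world coordinates). Camera axes: x right, y down, z forward; pixel columns grow to the right and rows downward; lengths in m; the calibration is good to about 2 mm. A picture is of the moment at which its call begins. There is no depth.
- workorder.sign_off(): hands the job in; it is judged then, once.
The state is a dict: "time_s": time; "qpos": joint angles; "joint_velocities": joint speeds; "effort": joint torques, N m; "tool_pos": TCP position; "tool_rot": TCP orientation; "force": force on the tool from outside, world axes, zero at the start; "wrist_torque": the same for the moment, N m; "grip_width": finger opening in m; "grasp_force": force on a finger pad.
Only numpy, scipy, OpenCV 4.12 (cv2) and the standard library are available. Lean on these libraries where they do the work, as an engineer would, in place of code of your own. Each camera call takes 0.05 s, during which the arm holds its last target. There are 200 camera calls.

## Working session

There is one attempt and no reset: what is moved stays moved. The work goes in short steps, Python scripts to look and compute and a shell command to move; the robot and the scene stay as the last step left them, time stands still between calls to the robot, and variables do not carry over. Pictures are saved under pics/ and viewed, at most 14 in all, crops included, and the job is handed in when it is done.

```bash
ls; mkdir -p pics
python3 - <<'E'
from cell import env, cams, workorder
import cv2,numpy as np
for n in("top","side"):
    c=cams.read_camera(n);cv2.imwrite(f"pics/{n}0.png",c["color"]);print(n,c["fx"],c["cx"],c["cy"],np.round(c["world_from_camera"],4).tolist())
o=env.get_obs();print(o["tool_pos"],o["tool_rot"],o["grip_width"],env.tip_reach,o["time_s"])
E
```

```text
cell.py
pics
steer.py
top 517.5649924149423 326.7755002070203 201.25723325813794 [[0.0175, -0.9936, 0.1112, 0.4161], [-0.9996, -0.015, 0.0234, 0.1068], [-0.0216, -0.1116, -0.9935, 1.4478], [0.0, 0.0, 0.0, 1.0]]
side 439.64987640493257 319.7356798430491 201.3009187096942 [[0.6813, -0.606, 0.4106, 0.0584], [-0.7318, -0.5517, 0.4001, -0.3638], [-0.016, -0.5731, -0.8193, 1.0649], [0.0, 0.0, 0.0, 1.0]]
[0.27838357 0.58685963 0.2385634 ] [-1.79902039e+02  5.83803723e-03  1.54629641e+02] 0.0866363389429593 0.017 0.1
```

View pics/top0.png

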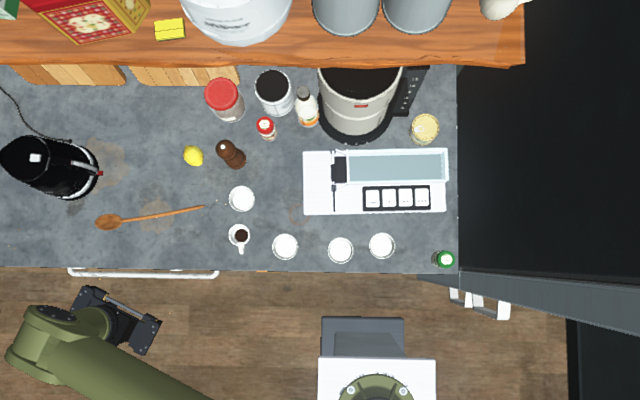

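View pics/side0.png

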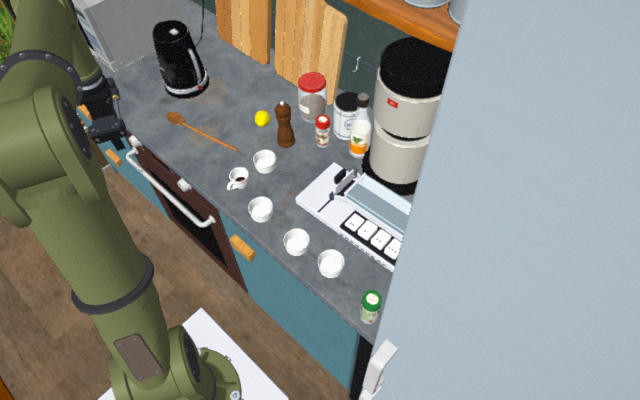

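The top view shows four ramekins at about (241,199), (285,246), (340,250) and (381,245). The cup is at (239,236), the mill at (232,153), the jar at (445,260), and the warmer spans columns 303-448, rows 149-215. Next I'll measure these.

```bash
cat > h.py <<'E'
from cell import env, cams, workorder
import cv2,numpy as np
def ray(c,u,v,z):
    M=c["world_from_camera"];d=M[:3,:3]@np.array([(u-c["cx"])/c["fx"],(v-c["cy"])/c["fy"],1]);o=M[:3,3]
    return (o+d*(z-o[2])/d[2])
def proj(c,p):
    M=c["world_from_camera"];q=M[:3,:3].T@(np.array(p)-M[:3,3]);return q[0]/q[2]*c["fx"]+c["cx"],q[1]/q[2]*c["fy"]+c["cy"]
def blobs(img,lo=150,sat=40,amin=80):
    h=cv2.cvtColor(img,cv2.COLOR_BGR2HSV);m=((h[...,2]>lo)&(h[...,1]<sat)).astype(np.uint8)
    n,l,s,ce=cv2.connectedComponentsWithStats(m);return [(i,s[i],ce[i],np.argwhere(l==i)[:,::-1]) for i in range(1,n) if s[i][4]>=amin]
def pots(c,rows=(170,275),cols=(60,440)):
    out=[]
    for i,s,ce,p in blobs(c["color"]):
        if 300<s[4]<1000 and rows[0]<ce[1]<rows[1] and cols[0]<ce[0]<cols[1]:
            (u,v),r=cv2.minEnclosingCircle(p.astype(np.float32));out.append((np.round(ray(c,u,v,.036),4)[:2],round(r,1),s[4],np.round([u,v])))
    return out
E
python3 - <<'E'
from h import *
c=cams.read_camera("top");im=c["color"]
for p in pots(c):print(p)
for i,s,ce,p in blobs(im):
    if 140<ce[1]<270 and ce[0]<460 and s[4]>60: print(s,ce.round(1))
    if s[4]>1500 and 150<ce[1]<220:
        r=cv2.minAreaRect(p.astype(np.float32));print(r,[ray(c,*q,.034).round(4)[:2] for q in cv2.boxPoints(r)])
cv2.imwrite("pics/c1.png",cv2.resize(im[140:275,220:460],None,fx=3.3,fy=3.3,interpolation=cv2.INTER_CUBIC))
E
```

```text
(array([0.5783, 0.3752]), 13.7, np.int32(574), array([242., 198.]))
(array([0.4668, 0.3795]), 15.7, np.int32(324), array([238., 239.]))
(array([0.4487, 0.2527]), 13.7, np.int32(582), array([285., 246.]))
(array([0.3795, 0.6378]), 76.0, np.int32(842), array([143., 270.]))
[  302   123   150   145 10670] [368.6 191.7]
((377.0317687988281, 194.8477325439453), (126.39981842041016, 160.807373046875), 73.47420501708984) [array([0.696 , 0.2668]), array([ 0.8314, -0.1608]), array([ 0.4949, -0.256 ]), array([0.3643, 0.1603])]
[152 130  28  26 293] [163.6 140.7]
[ 63 176  30  23 112] [ 80.6 189.2]
[228 185  27  27 574] [241.3 198.4]
[382 189  15  18 249] [388.5 197.5]
[398 188  15  19 257] [405.2 197.1]
[415 188  14  18 248] [421.4 196.6]
[366 190  14  18 236] [372.4 198.2]
[280 210   9  18  87] [284.3 219.2]
[228 224  23  31 324] [238.2 236.9]
[271 233  28  28 582] [284.7 246.3]
[441 255  11   9  82] [446.  259.1]
```

View pics/c1.png

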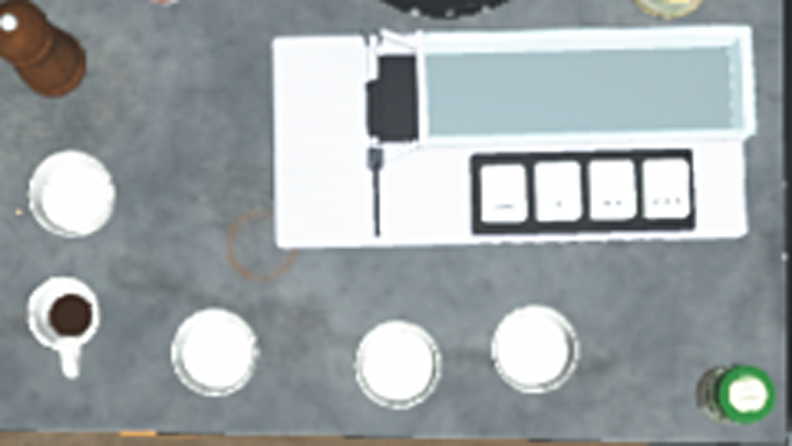

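The crop, magnified 3.3 times, shows the slab's corners near (303,151), (304,215) and (446,212) in image pixels. The keys' order is confirmed by the bar and dot marks, with high at the far right. I'll tighten the masks.

Run:
```python
from h import *
c=cams.read_camera("top");im=c["color"]
for i,s,ce,p in blobs(im,190,40,150):
    if not(145<ce[1]<265 and ce[0]<460): continue
    (u,v),r=cv2.minEnclosingCircle(p.astype(np.float32));print(s,ce.round(1),'circ',round(r,1),ray(c,u,v,.036).round(4)[:2],'z63',ray(c,*ce,.063).round(4)[:2])
    if s[4]>1500:
        r=cv2.minAreaRect(p.astype(np.float32));print(r,[(q.round(1),ray(c,*q,.034).round(4)[:2]) for q in cv2.boxPoints(r)])
for q in[(302.7,151.5),(304.2,215.2),(446.4,211.8)]: print(ray(c,*q,.034))
# left edge, front edge by line fits
g=im[...,1].astype(int)
def cross(vals,start,th=195):
    for k in range(len(vals)-1):
        if vals[k]<th<=vals[k+1]: return start+k+(th-vals[k])/(vals[k+1]-vals[k])+.0
L=np.array([ray(c,cross(g[v,290:320],290),v,.034)[:2] for v in range(158,212)])
F=np.array([ray(c,u,240-cross(g[240:200:-1,u],0),.034)[:2] for u in range(310,440) if cross(g[240:200:-1,u],0)])
a=np.polyfit(L[:,0],L[:,1],1);b=np.polyfit(F[:,1],F[:,0],1);print("left y=",a,"front x=",b, np.std(L[:,1]-np.polyval(a,L[:,0])),np.std(F[:,0]-np.polyval(b,F[:,1])))
# dark handle
h=(im.max(2)<70).astype(np.uint8);n,l,s,ce=cv2.connectedComponentsWithStats(h)
for i in range(1,n):
    if 320<ce[i][0]<450 and 145<ce[i][1]<260 and s[i][4]>15: print("dark",s[i],ce[i].round(1),ray(c,*ce[i],.1).round(4))
```

```text
[ 302  147  147   69 7105] [371.9 177.4] circ 78.8 [0.6351 0.0082] z63 [0.6379 0.0185]
((375.365966796875, 180.73565673828125), (65.3311767578125, 146.1465301513672), 88.66777801513672) [(array([301.6, 149.8], dtype=float32), array([0.7175, 0.2128])), (array([447.7, 146.4], dtype=float32), array([ 0.7323, -0.192 ])), (array([449.2, 211.7], dtype=float32), array([ 0.5508, -0.1946])), (array([303.1, 215.1], dtype=float32), array([0.5352, 0.2044]))]
[229 186  26  26 515] [241.4 198.2] circ 13.1 [0.5786 0.3758] z63 [0.576  0.3703]
[382 189  14  18 241] [388.7 197.4] circ 10.1 [ 0.5871 -0.029 ] z63 [ 0.5842 -0.0269]
[399 189  14  17 228] [405.2 197.1] circ 10.0 [ 0.5892 -0.0741] z63 [ 0.5855 -0.0712]
[415 188  14  18 243] [421.5 196.7] circ 10.1 [ 0.5903 -0.1178] z63 [ 0.5872 -0.1148]
[366 190  14  17 224] [372.2 198.2] circ 9.7 [0.5841 0.0161] z63 [0.5813 0.0174]
[229 224  21  31 268] [238.3 236.4] circ 15.4 [0.4668 0.3795] z63 [0.4727 0.3749]
[369 232  25  27 484] [380.5 244.6] circ 13.3 [ 0.4566 -0.01  ] z63 [ 0.4571 -0.0056]
[272 234  26  26 515] [284.6 246.1] circ 13.1 [0.449  0.2527] z63 [0.4489 0.2499]
[327 237  27  27 512] [339.6 249.5] circ 13.4 [0.4415 0.1023] z63 [0.4423 0.1028]
[0.71269715 0.20945245 0.034     ]
[0.53499649 0.2012969  0.034     ]
[ 0.55039079 -0.18703598  0.034     ]
left y= [0.03308471 0.18675618] front x= [-0.0382966  0.5433846] 9.783488607676875e-05 0.006395609576267751
dark [335 157  10   5  18] [339.7 158.7] [0.6808 0.1064 0.1   ]
dark [332 164   4  16  18] [332.4 170.8] [0.6481 0.1251 0.1   ]
dark [344 166   2  16  17] [344.9 173.9] [0.6402 0.0919 0.1   ]
dark [380 186  49  12  76] [406.6 187.4] [ 0.6068 -0.0701  0.1   ]
dark [399 205  31   4  58] [416.4 207.4] [ 0.5545 -0.0956  0.1   ]
```

```bash
cat >> h.py <<'E'
from scipy.spatial.transform import Rotation as Ro
TH=np.radians(2.1)
def need(p=None,yaw=-177.9):
    o=env.get_obs();R=Ro.from_euler("xyz",o["tool_rot"],degrees=True)
    s="t %.1f pos %s rot %s F %s w %.3f"%(o["time_s"],np.round(o["tool_pos"],4),np.round(o["tool_rot"],1),np.round(o["force"],1),o["grip_width"])
    if p is not None: s+=" shift %s turn %.1f"%(np.round(R.inv().apply(np.array(p)-o["tool_pos"]),4),-((yaw-o["tool_rot"][2]+180)%360-180))
    print(s)
E
python3 steer.py '-.024 -.02 0 -3.5 .087;-.048 -.041 0 -7 .087;-.072 -.062 0 -10.5 .087;-.096 -.083 0 -14 .087;-.12 -.104 0 -17.5 .087;-.144 -.125 0 -21 .087;-.168 -.146 0 -24.5 .087;-.192 -.166 0 -27.4 .087'
python3 -c "from h import *;need([.587,-.115,.24])"
```

```text
time_s: 0.87
tool_pos: [0.3812, 0.3533, 0.2395]
tool_rot: [180.0, 0.0, -177.8]
force: [0.7, 0.7, 0.6]
grip_width: 0.0869
grasp_force: 0.0
t 0.9 pos [0.3812 0.3533 0.2395] rot [ 180.     0.  -177.8] F [0.7 0.7 0.6] w 0.087 shift [-0.1877 -0.4759 -0.0005] turn 0.1
```

```bash
python3 steer.py '-.028 -.03 -.005 0 .05;-.056 -.06 -.01 0 .02;-.084 -.09 -.015 0 0;-.112 -.12 -.02 0 0;-.14 -.15 -.025 0 0;-.168 -.18 -.03 0 0;-.196 -.21 -.035 0 0;-.21 -.235 -.04 0 0'
python3 - <<'E'
from h import *
c=cams.read_camera("wrist");cv2.imwrite("pics/w1.png",c["color"]);print(c["fx"],c["cx"],c["cy"],c["world_from_camera"].round(3).tolist());need([.587,-.115,.2])
E
```

```text
time_s: 1.53
tool_pos: [0.6015, 0.1243, 0.2793]
tool_rot: [-179.9, 0.1, -178.1]
force: [0.5, -0.3, 0.4]
grip_width: 0.0419
grasp_force: 0.0
295.62635138809475 318.9905952968661 201.7185329583403 [[-0.034, 0.957, 0.288, 0.522], [0.999, 0.032, 0.01, 0.123], [-0.0, 0.288, -0.958, 0.425], [0.0, 0.0, 0.0, 1.0]]
t 1.6 pos [0.6038 0.1174 0.2804] rot [-179.7    0.2 -178.6] F [ 2.6 -4.3  0.4] w 0.037 shift [ 0.0229 -0.2314  0.0817] turn -0.7
```

View pics/w1.png

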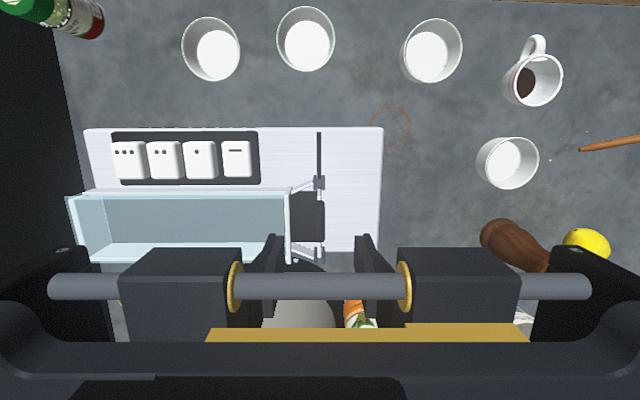

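The wrist view shows the keys at rows 140-180. The dark gate slot is at column 319, rows 132-180, and a dark block spans columns 288-325, rows 190-243, with the gate and handle there. I'll enlarge that part.

Run:
```python
from h import *
c=cams.read_camera("wrist");im=c["color"];cv2.imwrite("pics/w2.png",cv2.resize(im[120:275,250:400],None,fx=3.8,fy=3.8,interpolation=cv2.INTER_CUBIC));need([.587,-.115,.2])
for q in[(319.5,135),(319.5,175)]:print(ray(c,*q,.034).round(4))
```

```text
t 1.6 pos [0.6021 0.1202 0.28  ] rot [-1.798e+02  1.000e-01 -1.786e+02] F [-0.  -1.2  0.3] w 0.034 shift [ 0.0211 -0.2344  0.0809] turn -0.7
[0.5521 0.1167 0.034 ]
[0.6048 0.1181 0.034 ]
```

View pics/w2.png

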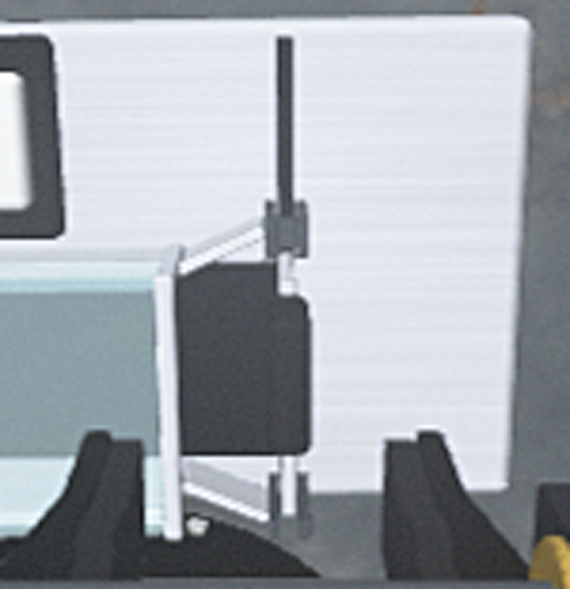

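The enlargement shows the handle as a rounded dark bar whose right edge is at column ~332, spanning rows ~198-240 of the image. The slot runs along column ~325.

Run:
```python
from h import *
c=cams.read_camera("wrist");g=c["color"].max(2).astype(int)
print(c["world_from_camera"].round(4)[:3,3])
print([int(x) for x in g[215:225,310:345].mean(0)])
for u in(326,328,330):
    r=np.where(g[188:260,u]<110)[0]+188;print(u,r.min(),r.max(),ray(c,u,r.min(),.118).round(4),ray(c,u,r.max(),.118).round(4))
row=g[215:225].mean(0);e=[u for u in range(315,345) if row[u]<130<=row[u+1]];print(e,ray(c,e[0]+.5,220,.118).round(4),ray(c,e[0]+.5,220,.1).round(4))
m=(g[136:176,310:335]<140);print([ray(c,310+np.where(m[k])[0].mean(),136+k,.034).round(4) for k in range(4,40,8)])
need([.587,-.115,.2])
```

```text
[0.522  0.1196 0.4251]
[76, 76, 76, 77, 76, 77, 77, 74, 75, 77, 78, 78, 78, 77, 77, 77, 75, 69, 70, 205, 246, 236, 235, 235, 234, 234, 234, 234, 234, 234, 234, 234, 234, 234, 234]
326 188 259 [0.5992 0.1283 0.118 ] [0.6834 0.1311 0.118 ]
328 205 259 [0.6182 0.1311 0.118 ] [0.6834 0.1334 0.118 ]Traceback (most recent call last):
  File "<stdin>", line 6, in <module>
    return umr_minimum(a, axis, None, out, keepdims, initial, where)
ValueError: zero-size array to reduction operation minimum which has no identity
```

```bash
python3 steer.py '.003 -.035 .01 0 0;.006 -.07 .03 0 0;.009 -.105 .05 0 0;.012 -.14 .07 0 0;.015 -.175 .1 0 0;.018 -.205 .13 0 0;.021 -.2344 .16 0 0;.021 -.2344 .18 0 0'
python3 - <<'E'
from h import *
need([.587,-.115,.066])
c=cams.read_camera("top");cv2.imwrite("pics/t2.png",c["color"][140:270,300:460])
need([.587,-.115,.066])
E
```

```text
time_s: 2.35
tool_pos: [0.5842, -0.1127, 0.0977]
tool_rot: [-179.9, -0.1, -178.3]
force: [-0.9, -1.2, 0.1]
grip_width: 0.0005
grasp_force: 0.0
t 2.4 pos [ 0.5842 -0.1127  0.0977] rot [-1.799e+02 -1.000e-01 -1.783e+02] F [-0.9 -1.2  0.1] w 0.001 shift [-0.0028 -0.0023  0.0317] turn -0.4
t 2.4 pos [ 0.5814 -0.1101  0.0928] rot [-180.    -0.5 -178.2] F [-2.   0.4 -2.6] w 0.000 shift [-0.0057 -0.0051  0.0267] turn -0.3
```

```bash
python3 steer.py '0 0 0 0 0;0 0 .01 0 0;0 0 .02 0 0;0 0 .025 0 0;0 0 .029 0 0;0 0 .032 0 0;0 0 .034 0 0;0 0 .034 0 0'
python3 -c "from h import *;need([.587,-.115,.066])"
```

```text
time_s: 3.07
tool_pos: [0.5872, -0.1062, 0.0674]
tool_rot: [179.9, 0.1, -177.9]
force: [-1.2, 3.1, 9.4]
grip_width: 0.0005
grasp_force: 4.6
t 3.1 pos [ 0.5872 -0.1062  0.0674] rot [ 1.799e+02  1.000e-01 -1.779e+02] F [-1.2  3.1  9.4] w 0.001 shift [ 0.0005 -0.0088  0.0013] turn -0.0
```

```bash
python3 steer.py '0 0 .0015 0 0;0 0 .003 0 0;0 0 .003 0 0;0 0 .003 0 0'
python3 steer.py '0 0 -.02 0 0;0 0 -.04 0 0;0 .02 -.08 0 0;0 .05 -.1 0 0;0 .08 -.12 0 0;0 .12 -.13 0 0;0 .13 -.13 0 0;0 .13 -.13 0 0'
python3 steer.py '0 0 0 0 .04;0 0 0 0 .04;0 0 0 0 .04;0 0 0 0 .04'
python3 - <<'E'
from h import *
c=cams.read_camera("top");cv2.imwrite("pics/t2.png",cv2.resize(c["color"][140:270,220:460],None,fx=3.3,fy=3.3,interpolation=cv2.INTER_CUBIC))
c=cams.read_camera("wrist");cv2.imwrite("pics/w3.png",c["color"]);need([.640,.1245,.2])
g=c["color"].max(2).astype(int)
E
```

```text
time_s: 3.4
tool_pos: [0.5873, -0.1062, 0.067]
tool_rot: [179.8, 0.1, -177.9]
force: [-7.8, 3.6, 25.3]
grip_width: 0.0004
grasp_force: 12.5
time_s: 4.07
tool_pos: [0.5818, 0.028, 0.1932]
tool_rot: [179.9, 0.1, -177.5]
force: [0.5, -0.0, -1.2]
grip_width: 0.0006
grasp_force: 0.0
time_s: 4.4
tool_pos: [0.5816, 0.0206, 0.1921]
tool_rot: [-180.0, -0.1, -178.1]
force: [-0.3, -0.5, -0.5]
grip_width: 0.0196
grasp_force: 0.0
t 4.5 pos [0.5817 0.0213 0.1923] rot [-180.    -0.  -178.1] F [ 0.3 -0.3  1. ] w 0.027 shift [-0.0617  0.1012 -0.0078] turn -0.2
```

View pics/w3.png

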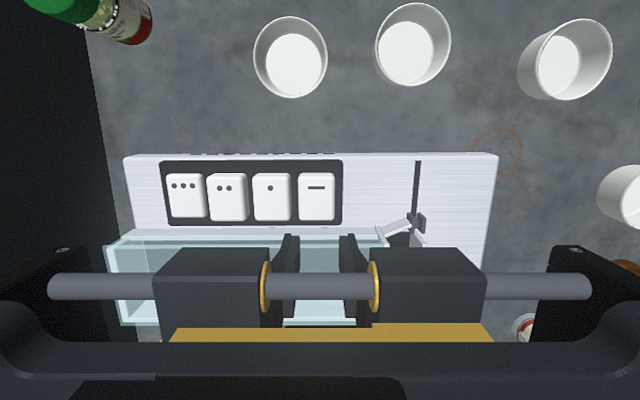

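High is at (186,196), medium (228,196), low (271,196) and off (317,196). I'll check heights by apparent key size and spacing.

Run:
```python
from h import *
c=cams.read_camera("wrist")
for i,s,ce,p in blobs(c["color"],200,40,800):
    if 150<ce[0]<350 and 150<ce[1]<230:
        r=cv2.minAreaRect(p.astype(np.float32));print(s,[round(x,1) for x in r[0]+r[1]],ray(c,*r[0],.063).round(4),ray(c,*r[0],.052).round(4))
need([.640,.1245,.2])
```

```text
[  106   152   392   120 18831] [301.6, 209.4, 115.6, 392.9] [0.5925 0.006  0.063 ] [0.5961 0.0054 0.052 ]
[ 166  173   37   44 1352] [183.9, 194.7, 45.4, 33.7] [ 0.5815 -0.1075  0.063 ] [ 0.5846 -0.1126  0.052 ]
[ 206  173   38   47 1531] [224.5, 196.0, 46.0, 37.0] [ 0.5814 -0.0685  0.063 ] [ 0.5846 -0.072   0.052 ]
[ 252  173   36   47 1578] [269.5, 196.0, 46.0, 35.0] [ 0.5799 -0.0252  0.063 ] [ 0.5831 -0.027   0.052 ]
[ 298  173   36   47 1566] [315.5, 196.0, 46.0, 35.0] [0.5784 0.0191 0.063 ] [0.5815 0.0191 0.052 ]
t 4.5 pos [0.5818 0.0216 0.1923] rot [-180.    -0.  -178.1] F [-0.5 -0.2  0.7] w 0.031 shift [-0.0617  0.1009 -0.0077] turn -0.2
```

View pics/t2.png

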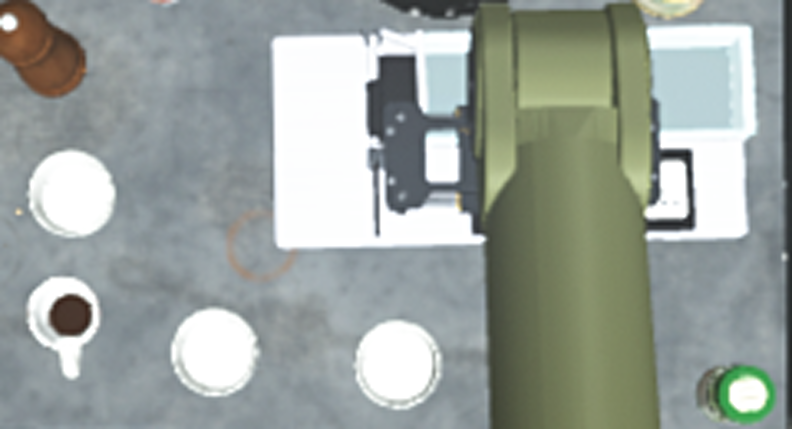

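Key pitch is 44 mm when high is taken at the latched height, and the other three fit the up height. So high is down and off is up. Next is the gate.

```bash
python3 steer.py '-.012 .02 0 0 .035;-.024 .04 0 0 .035;-.036 .06 0 0 .035;-.048 .08 0 0 .035;-.058 .1009 0 0 .035;-.058 .1009 0 0 .035;-.058 .1009 0 0 .035;-.058 .1009 0 0 .035'
python3 steer.py '0 0 .01 0 .035;0 0 .02 0 .035;0 0 .02 0 .035;0 0 .02 0 .035'
python3 - <<'E'
from h import *
c=cams.read_camera("wrist");cv2.imwrite("pics/w4.png",cv2.resize(c["color"][120:330,200:440],None,fx=2.5,fy=2.5));need([.638,.1245,.108])
E
```

```text
time_s: 5.22
tool_pos: [0.6361, 0.1242, 0.1923]
tool_rot: [-179.9, -0.0, -178.0]
force: [-0.0, -0.3, -0.3]
grip_width: 0.0348
grasp_force: 0.0
time_s: 5.55
tool_pos: [0.6353, 0.1246, 0.1712]
tool_rot: [-180.0, -0.1, -178.0]
force: [-0.3, -0.2, 0.9]
grip_width: 0.0353
grasp_force: 0.0
t 5.6 pos [0.6358 0.1249 0.172 ] rot [-1.80e+02 -1.00e-01 -1.78e+02] F [0.7 0.2 0.8] w 0.035 shift [-0.0023 -0.0004  0.064 ] turn -0.1
```

View pics/w4.png

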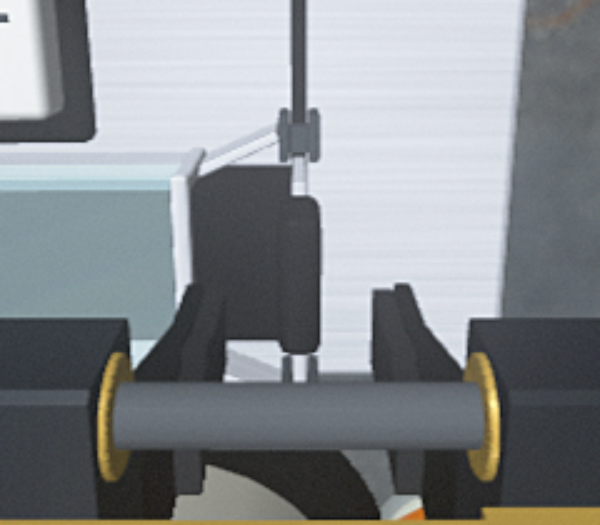

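The handle (crop columns 281-320) sits centred between the fingers, so I'll go down and grip.

```bash
python3 -c "
from h import *
c=cams.read_camera('wrist');print(ray(c,320.2,198,.118).round(4),ray(c,320.2,260.8,.118).round(4))"
python3 steer.py '-.001 0 .015 0 .035;-.002 0 .03 0 .035;-.002 0 .045 0 .035;-.002 0 .056 0 .035;-.002 0 .062 0 .035;-.002 0 .064 0 .035;-.002 0 .064 0 0;-.002 0 .064 0 0' 25
python3 steer.py '0 0 0 0 0;0 0 0 0 0;0 0 0 0 0;0 0 0 0 0'
```

```text
[0.6129 0.1261 0.118 ] [0.6617 0.1279 0.118 ]
time_s: 6.32
tool_pos: [0.6387, 0.1256, 0.1094]
tool_rot: [180.0, 0.1, -178.0]
force: [-0.2, -0.3, 0.1]
grip_width: 0.0282
grasp_force: 0.0
time_s: 6.65
tool_pos: [0.6387, 0.1251, 0.1095]
tool_rot: [-180.0, 0.1, -178.0]
force: [0.4, -1.1, 1.4]
grip_width: 0.0127
grasp_force: 25.0
```

```bash
python3 steer.py '0 0 -.005 0 0;0 0 -.011 0 0;0 0 -.011 0 0;.012 0 -.011 0 0;.025 0 -.011 0 0;.04 0 -.011 0 0;.055 0 -.011 0 0;.068 0 -.011 0 0'
python3 steer.py '.008 0 0 0 0;.013 0 0 0 0;.015 0 0 0 0;.015 0 0 0 0;.015 0 0 0 0'
```

```text
time_s: 7.32
tool_pos: [0.5698, 0.1226, 0.1197]
tool_rot: [-180.0, 0.0, -178.0]
force: [1.8, -1.7, -2.0]
grip_width: 0.0127
grasp_force: 25.0
time_s: 7.73
tool_pos: [0.5579, 0.1221, 0.1208]
tool_rot: [-180.0, 0.3, -178.0]
force: [5.7, -1.9, -1.6]
grip_width: 0.0123
grasp_force: 25.0
```

```bash
python3 steer.py '-.002 0 .005 0 0;-.002 0 .005 0 .035;-.002 0 .005 0 .035;-.002 0 .005 0 .035;-.002 0 .005 0 .035;-.002 0 -.03 0 .04;-.002 0 -.065 0 .08;-.002 0 -.1 0 .087'
python3 steer.py '0 0 0 0 .087;0 0 0 0 .087;0 0 0 0 .087'
python3 - <<'E'
from h import *
c=cams.read_camera("wrist");cv2.imwrite("pics/w5.png",c["color"]);
c=cams.read_camera("top")
for i,s,ce,p in blobs(c["color"],190,40,150):
    if 180<ce[1]<265 and ce[0]<460:
        (u,v),r=cv2.minEnclosingCircle(p.astype(np.float32));print(s,round(r,1),ray(c,u,v,.036).round(4)[:2])
need([.4415,.1023,.1])
E
```

```text
time_s: 8.4
tool_pos: [0.5565, 0.1229, 0.2204]
tool_rot: [-180.0, -0.1, -178.0]
force: [1.3, 0.3, 0.9]
grip_width: 0.0462
grasp_force: 0.0
time_s: 8.65
tool_pos: [0.5568, 0.1229, 0.2192]
tool_rot: [180.0, -0.0, -177.9]
force: [0.1, -0.1, -0.7]
grip_width: 0.0654
grasp_force: 0.0
[228 185  27  27 547] 13.4 [0.5786 0.3756]
[382 189  14  18 245] 10.1 [ 0.5871 -0.029 ]
[398 188  15  19 241] 10.3 [ 0.5892 -0.0741]
[414 189  14  17 226] 10.0 [ 0.5898 -0.1178]
[228 224  22  31 296] 15.4 [0.4668 0.3795]
[272 233  27  27 548] 13.5 [0.4491 0.2529]
[371 232  24  27 487] 13.5 [ 0.4564 -0.0103]
t 8.8 pos [0.5562 0.1227 0.2179] rot [-180.    -0.2 -178. ] F [-0.6  0.4 -0.7] w 0.074 shift [ 0.115  -0.0162  0.1182] turn -0.1
```

View pics/w5.png

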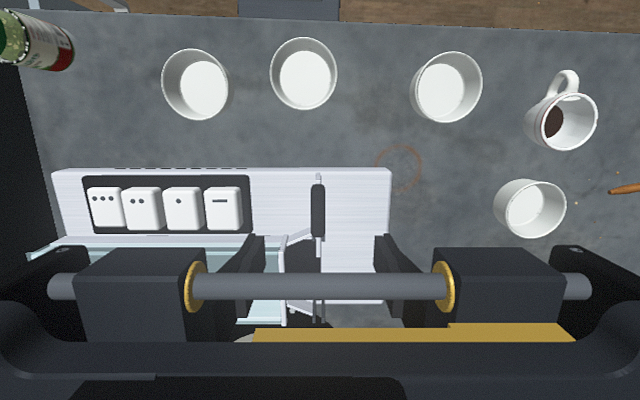

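The gate is parked open, with its handle at (318,210) over the front of the deck. The four ramekins are standing and all have clearance. First is the middle pot at (0.4415, 0.102).

```bash
python3 steer.py '.029 -.004 .02 0 .087;.058 -.008 .04 0 .087;.087 -.012 .06 0 .087;.115 -.0162 .09 0 .087;.115 -.0162 .12 0 .087;.115 -.0162 .12 0 .087;.115 -.0162 .12 0 .087'
python3 -c "
from h import *
c=cams.read_camera('wrist');cv2.imwrite('pics/w6.png',c['color']);need([.4415,.1023,.022])"
```

```text
time_s: 9.33
tool_pos: [0.4415, 0.1019, 0.0982]
tool_rot: [-179.9, -0.2, -178.0]
force: [0.6, 0.4, 1.3]
grip_width: 0.0872
grasp_force: 0.0
t 9.4 pos [0.4435 0.1025 0.0999] rot [-180.   -0. -178.] F [ 0.6 -0.4  0.9] w 0.087 shift [ 0.002  -0.0001  0.0779] turn -0.1
```

View pics/w6.png

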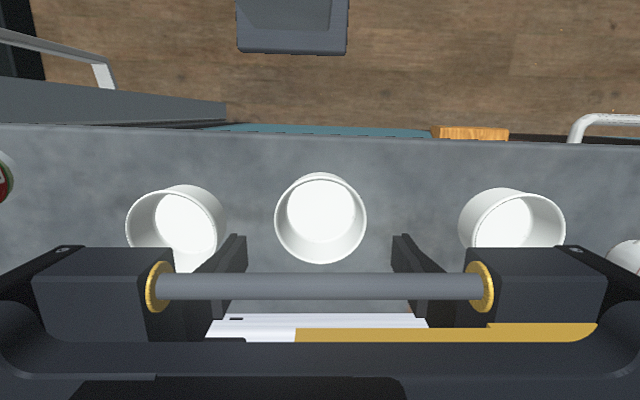

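The pot is centred at column 320 between the fingers, with its rim centre at about row 218.

```bash
python3 -c "
from h import *
c=cams.read_camera('wrist');print(ray(c,320,218,.036).round(4));need([.4415,.1023,.022])"
python3 steer.py '0 0 .015 0 .087;0 0 .03 0 .087;0 0 .045 0 .087;0 0 .06 0 .087;0 0 .07 0 .087;0 0 .076 0 .087;0 0 .077 0 0;0 0 .077 0 0' 12
python3 steer.py '0 0 0 0 0;0 0 0 0 0;0 0 0 0 0'
python3 -c "from h import *;need([.6555,.174,.058])"
```

```text
[0.4391 0.1043 0.036 ]
t 9.4 pos [0.4446 0.1028 0.1009] rot [ 1.80e+02  1.00e-01 -1.78e+02] F [-0.5  0.3  0.7] w 0.087 shift [ 0.0032 -0.0004  0.0789] turn -0.1
time_s: 10.1
tool_pos: [0.4436, 0.1026, 0.023]
tool_rot: [180.0, 0.0, -178.0]
force: [0.1, 0.5, 0.3]
grip_width: 0.0801
grasp_force: 0.0
time_s: 10.35
tool_pos: [0.4437, 0.1028, 0.0234]
tool_rot: [180.0, 0.1, -178.0]
force: [-0.2, -0.1, 1.5]
grip_width: 0.0676
grasp_force: 11.9
t 10.3 pos [0.4437 0.1028 0.0234] rot [ 1.80e+02  1.00e-01 -1.78e+02] F [-0.2 -0.1  1.5] w 0.068 shift [-0.2142  0.0637 -0.0341] turn -0.1
```

```bash
python3 steer.py '0 0 -.035 0 0;0 .01 -.07 0 0;-.02 .025 -.105 0 0;-.05 .04 -.135 0 0;-.085 .055 -.145 0 0;-.12 .0637 -.145 0 0;-.155 .0637 -.145 0 0;-.185 .0637 -.145 0 0' 20
python3 steer.py '-.0192 0 0 0 0;-.0292 0 .03 0 0;-.0292 0 .06 0 0;-.0292 0 .08 0 0;-.0292 0 .09 0 0;-.0292 0 .09 0 0;-.0292 0 .09 0 0'
python3 -c "from h import *;need([.6555,.174,.058])"
```

```text
time_s: 11.02
tool_pos: [0.6273, 0.174, 0.1677]
tool_rot: [180.0, 0.1, -177.8]
force: [0.8, -0.1, -2.1]
grip_width: 0.0677
grasp_force: 20.0
time_s: 11.6
tool_pos: [0.6547, 0.1737, 0.0778]
tool_rot: [-180.0, -0.0, -178.0]
force: [0.5, 0.4, -1.1]
grip_width: 0.0675
grasp_force: 20.0
t 11.6 pos [0.6547 0.1737 0.0778] rot [-180.   -0. -178.] F [ 0.5  0.4 -1.1] w 0.067 shift [-0.0008  0.0002  0.0198] turn -0.1
```

```bash
python3 steer.py '0 0 .01 0 0;0 0 .016 0 0;0 0 .02 0 0;0 0 .02 0 0;0 0 .02 0 .079;0 0 .02 0 .079;0 0 .02 0 .079;0 0 .02 0 .079'
python3 steer.py '0 0 -.03 0 .079;0 0 -.06 0 .079;0 0 -.09 0 0;0 .03 -.09 0 0;0 .06 -.09 0 0;0 .075 -.09 0 0;0 .075 -.09 0 0;0 .075 -.09 0 0'
python3 - <<'E'
from h import *
c=cams.read_camera("wrist");cv2.imwrite("pics/w7.png",c["color"]);need([.6535,.2345,.074])
E
```

```text
time_s: 12.27
tool_pos: [0.6551, 0.1738, 0.0582]
tool_rot: [180.0, 0.1, -178.0]
force: [-0.0, 0.3, 0.0]
grip_width: 0.0781
grasp_force: 0.0
time_s: 12.93
tool_pos: [0.6514, 0.2496, 0.1469]
tool_rot: [-180.0, -0.1, -177.8]
force: [-0.1, -1.2, 0.3]
grip_width: 0.0469
grasp_force: 0.0
t 13.0 pos [0.6519 0.2474 0.1469] rot [-179.9   -0.  -178. ] F [ 0.2  0.1 -0.1] w 0.043 shift [-0.0012 -0.0128  0.073 ] turn -0.1
```

View pics/w7.png

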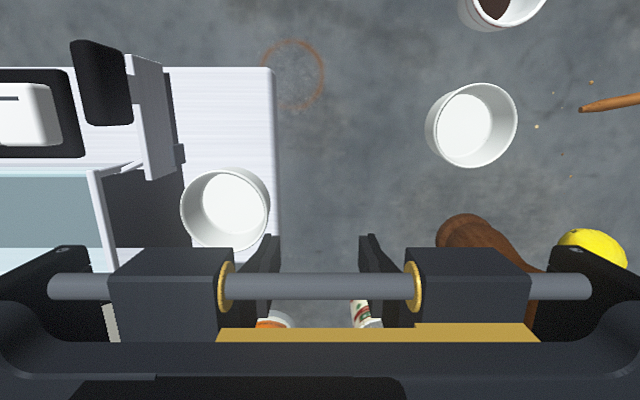

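The ramekin stands upright on the shelf, with its rim centred near (225,207). The mill is right of the gripper at (470,240), so I'll check its clearance.

Run:
```python
from h import *
c=cams.read_camera("wrist");print("pot",ray(c,225,207,.07).round(4),"lane bed edges",ray(c,140,172,.034).round(4))
for n in("top","side"):
    c=cams.read_camera(n);h=cv2.cvtColor(c["color"],cv2.COLOR_BGR2HSV)
    m=((h[...,0]<15)&(h[...,1]>90)&(h[...,2]<150)).astype(np.uint8);k,l,s,ce=cv2.connectedComponentsWithStats(m)
    for i in range(1,k):
        x,y,w,hh,a=s[i]
        if 200<ce[i][0]<320 and 90<ce[i][1]<175 and a>150:print(n,s[i],"bottom z~.015",ray(c,ce[i][0],y+hh-3,.0).round(3),"leftmost/rightmost",[ray(c,u,y+hh-10,.0).round(3) for u in(x,x+w)])
```

```text
pot [0.6457 0.1741 0.07  ] lane bed edges [0.6277 0.0891 0.034 ]
top [216 140  26  29 456] bottom z~.015 [0.675 0.419 0.   ] leftmost/rightmost [array([0.695, 0.459, 0.   ]), array([0.696, 0.385, 0.   ])]
side [278 120  17  28 320] bottom z~.015 [0.679 0.393 0.   ] leftmost/rightmost [array([0.686, 0.431, 0.   ]), array([0.723, 0.39 , 0.   ])]
```

```bash
python3 steer.py '.001 0 .03 0 0;.001 0 .06 0 0;.001 0 .08 0 0;.001 0 .086 0 0;.001 0 .086 0 0;.001 -.008 .086 0 0;.001 -.015 .086 0 0;.001 -.02 .086 0 0'
python3 steer.py '0 -.008 0 0 0;0 -.016 0 0 0;0 -.024 0 0 0;0 -.032 0 0 0;-.001 -.04 0 0 0;-.001 -.048 0 0 0;-.002 -.056 0 0 0;-.002 -.056 0 0 0'
python3 -c "
from h import *
c=cams.read_camera('wrist');cv2.imwrite('pics/w8.png',c['color']);need([.657,.1287,.061])"
```

```text
time_s: 13.8
tool_pos: [0.6534, 0.2268, 0.0638]
tool_rot: [180.0, 0.2, -178.1]
force: [-0.3, 0.0, -0.0]
grip_width: 0.0003
grasp_force: 0.0
time_s: 14.47
tool_pos: [0.6571, 0.1709, 0.0624]
tool_rot: [-180.0, 0.1, -178.0]
force: [0.4, 1.8, 1.3]
grip_width: 0.0006
grasp_force: 1.2
t 14.5 pos [0.6565 0.171  0.0619] rot [-1.800e+02  1.000e-01 -1.781e+02] F [0.2 1.2 1.5] w 0.000 shift [ 0.0009 -0.0423  0.001 ] turn -0.2
```

View pics/w8.png

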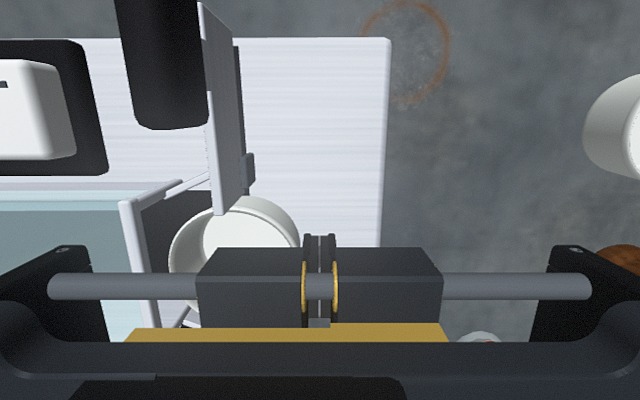

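The pot is entering the mouth at (232,240), just beyond the gate plate's end at (222,213). I'll continue pushing.

```bash
python3 steer.py '0 -.008 0 0 0;0 -.016 0 0 0;0 -.024 0 0 0;0 -.032 0 0 0;0 -.039 0 0 0;0 -.0425 0 0 0;0 -.0425 0 0 0;0 -.0425 0 0 0'
python3 -c "
from h import *
need([.657,.1287,.061])"
python3 steer.py '0 .02 0 0 0;0 .04 0 0 0;0 .06 -.03 0 0;0 .06 -.06 0 0;.01 .06 -.1 0 .05;.03 .06 -.13 0 .08;.03 .06 -.13 0 .087;.03 .06 -.13 0 .087'
python3 -c "
from h import *
c=cams.read_camera('wrist');cv2.imwrite('pics/w9.png',c['color'])
c=cams.read_camera('top')
for i,s,ce,p in blobs(c['color'],190,40,150):
    if 180<ce[1]<265 and ce[0]<460:
        (u,v),r=cv2.minEnclosingCircle(p.astype(np.float32));print(s,round(r,1),ray(c,u,v,.036).round(4)[:2])
need([.447,.253,.1])"
```

```text
time_s: 15.18
tool_pos: [0.6566, 0.1283, 0.0608]
tool_rot: [-179.9, -0.1, -178.0]
force: [0.3, -0.3, 0.6]
grip_width: 0.0003
grasp_force: 0.0
t 15.2 pos [0.6566 0.1283 0.0608] rot [-1.799e+02 -1.000e-01 -1.780e+02] F [ 0.3 -0.3  0.6] w 0.000 shift [-0.0004  0.0004 -0.0002] turn -0.1
time_s: 15.85
tool_pos: [0.6254, 0.1889, 0.1936]
tool_rot: [180.0, 0.2, -178.0]
force: [-0.4, -0.1, -0.8]
grip_width: 0.0198
grasp_force: 0.0
[228 185  27  27 547] 13.4 [0.5786 0.3756]
[366 189  14  18 244] 10.1 [0.5855 0.0161]
[382 189  14  18 245] 10.1 [ 0.5871 -0.029 ]
[398 188  15  19 241] 10.3 [ 0.5892 -0.0741]
[414 189  14  17 226] 10.0 [ 0.5898 -0.1178]
[228 224  22  31 295] 15.4 [0.4668 0.3795]
[272 233  23  27 493] 13.5 [0.4487 0.2537]
[369 232  26  27 523] 13.5 [ 0.4564 -0.0103]
t 15.9 pos [0.6244 0.1884 0.1901] rot [-1.799e+02 -1.000e-01 -1.780e+02] F [ 0.5 -0.4 -0.8] w 0.027 shift [0.1748 0.0709 0.0904] turn -0.1
```

View pics/w9.png

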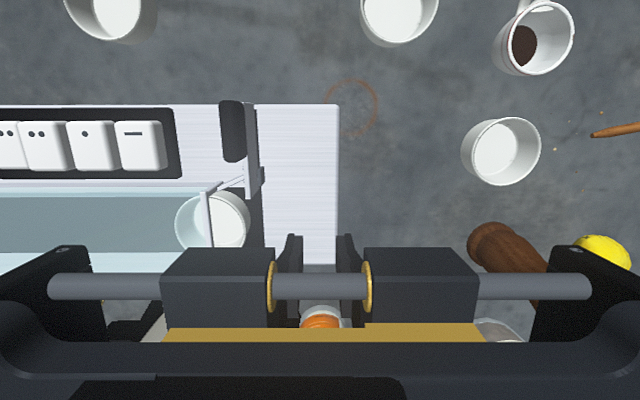

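The first pot stands upright in the lane, with its rim at (212,220) half under the hood edge. Next is the pot at (0.4485, 0.253).

```bash
python3 steer.py '.03 .012 0 0 .087;.06 .024 0 0 .087;.09 .036 0 0 .087;.12 .048 .02 0 .087;.15 .06 .04 0 .087;.173 .0705 .07 0 .087;.173 .0705 .09 0 .087;.173 .0705 .09 0 .087' 20
python3 -c "
from h import *
c=cams.read_camera('wrist')
for i,s,ce,p in blobs(c['color'],190,40,1500):
    if ce[1]<260:
        (u,v),r=cv2.minEnclosingCircle(p.astype(np.float32));print(s,round(r,1),ray(c,u,v,.036).round(4)[:2])
need([.4485,.253,.023])"
```

```text
time_s: 16.62
tool_pos: [0.4445, 0.2516, 0.0954]
tool_rot: [-179.6, -0.6, -177.8]
force: [-0.6, -1.1, -1.0]
grip_width: 0.0806
grasp_force: 0.0
[ 276  179   94   93 6116] 47.0 [0.4438 0.2552]
t 16.7 pos [0.4473 0.2518 0.0981] rot [-179.7   -0.4 -177.9] F [-0.3 -0.7  0.4] w 0.083 shift [-0.0017  0.0016  0.0751] turn -0.0
```

```bash
python3 steer.py '0 .001 .015 0 .087;0 .001 .03 0 .087;0 .001 .045 0 .087;0 .001 .06 0 .087;0 .001 .07 0 .087;0 .001 .076 0 .087;0 .001 .0765 0 0;0 .001 .0765 0 0' 20
python3 steer.py '0 0 0 0 0;0 0 0 0 0;0 0 0 0 0'
python3 -c "from h import *;need([.6555,.1745,.058])"
```

```text
time_s: 17.33
tool_pos: [0.4504, 0.2543, 0.0254]
tool_rot: [-180.0, 0.0, -178.0]
force: [-0.7, 1.1, 0.8]
grip_width: 0.0797
grasp_force: 0.0
time_s: 17.58
tool_pos: [0.4505, 0.2548, 0.026]
tool_rot: [179.9, 0.1, -178.0]
force: [-0.1, -0.8, 0.2]
grip_width: 0.0681
grasp_force: 19.8
t 17.6 pos [0.4505 0.2548 0.026 ] rot [ 1.799e+02  1.000e-01 -1.780e+02] F [-0.1 -0.8  0.2] w 0.068 shift [-0.2021 -0.0874 -0.0317] turn -0.1
```

```bash
python3 steer.py '0 0 -.035 0 0;-.01 0 -.07 0 0;-.04 -.01 -.1 0 0;-.075 -.02 -.11 0 0;-.11 -.035 -.11 0 0;-.145 -.055 -.11 0 0;-.18 -.075 -.11 0 0;-.2045 -.0868 -.1 0 0'
python3 steer.py '0 0 0 0 0;0 0 .025 0 0;0 0 .045 0 0;0 0 .055 0 0;0 0 .0605 0 0;0 0 .065 0 0;0 0 .065 0 0'
python3 -c "from h import *;need([.6555,.1745,.061])"
```

```text
time_s: 18.25
tool_pos: [0.6615, 0.1716, 0.1273]
tool_rot: [-179.9, 0.3, -178.1]
force: [1.1, -0.5, -1.6]
grip_width: 0.0684
grasp_force: 20.0
time_s: 18.83
tool_pos: [0.6571, 0.1753, 0.0602]
tool_rot: [180.0, 0.0, -177.9]
force: [0.4, -0.0, -2.5]
grip_width: 0.0688
grasp_force: 2.1
t 18.8 pos [0.6571 0.1753 0.0602] rot [ 180.     0.  -177.9] F [ 0.4 -0.  -2.5] w 0.069 shift [ 0.0016 -0.0007 -0.0008] turn -0.0
```

```bash
python3 steer.py '0 0 0 0 0;0 0 .001 0 0;0 0 .001 0 .079;0 0 .001 0 .079;0 0 .001 0 .079;0 0 .001 0 .079;0 0 .001 0 .079'
python3 steer.py '0 0 -.03 0 .079;0 0 -.06 0 .079;0 0 -.09 0 0;0 .03 -.09 0 0;0 .06 -.09 0 0;0 .075 -.09 0 0;0 .075 -.09 0 0;0 .075 -.09 0 0'
python3 - <<'E'
from h import *
c=cams.read_camera("wrist");cv2.imwrite("pics/w10.png",c["color"]);
for i,s,ce,p in blobs(c['color'],170,40,1500):
    if ce[1]<260:
        (u,v),r=cv2.minEnclosingCircle(p.astype(np.float32));print(s,(u,v),round(r,1),ray(c,u,v,.07).round(4)[:2])
need([.6535,.2345,.061])
E
```

```text
time_s: 19.42
tool_pos: [0.6574, 0.175, 0.0595]
tool_rot: [180.0, 0.0, -178.0]
force: [0.7, 0.5, -0.3]
grip_width: 0.0783
grasp_force: 0.0
time_s: 20.08
tool_pos: [0.6538, 0.2508, 0.1482]
tool_rot: [-179.9, -0.1, -177.8]
force: [0.4, -0.8, 0.2]
grip_width: 0.0468
grasp_force: 0.0
[    0    64   156   209 10954] (56.0, 168.0) 118.1 [0.6218 0.05  ]
[  161    64   116   196 15947] (213.61402893066406, 157.5272216796875) 106.8 [0.6091 0.1706]
[   0   80   46   62 2218] (21.224576950073242, 109.6969985961914) 36.5 [0.5799 0.034 ]
[ 429   80   87   85 4586] (471.9566955566406, 120.50608825683594) 45.3 [0.5747 0.3606]
t 20.1 pos [0.6543 0.2487 0.1483] rot [-1.799e+02 -1.000e-01 -1.780e+02] F [ 0.5 -0.5 -0.6] w 0.043 shift [ 0.0012 -0.014   0.0873] turn -0.1
```

View pics/w10.png

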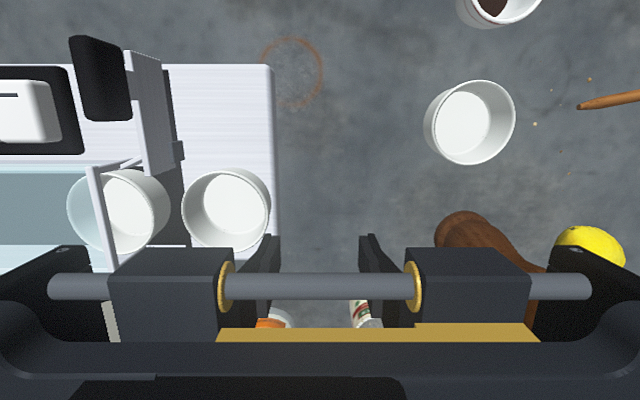

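The second pot stands upright on the shelf at (226,210), behind the first at (120,210). Pushing now.

```bash
python3 steer.py '.001 0 .03 0 0;.001 0 .06 0 0;.001 0 .08 0 0;.001 0 .087 0 0;.001 0 .087 0 0;.001 -.008 .087 0 0;.001 -.016 .087 0 0;.001 -.023 .087 0 0'
python3 steer.py '0 -.008 0 0 0;0 -.016 0 0 0;0 -.024 0 0 0;0 -.032 0 0 0;0 -.04 0 0 0;0 -.048 0 0 0;0 -.056 0 0 0;0 -.064 0 0 0'
python3 steer.py '0 -.008 0 0 0;0 -.016 0 0 0;0 -.024 0 0 0;0 -.031 0 0 0;0 -.0325 0 0 0;0 -.0325 0 0 0;0 -.0325 0 0 0'
python3 -c "
from h import *
need([.657,.1287,.061])"
```

```text
time_s: 20.8
tool_pos: [0.6559, 0.2252, 0.0643]
tool_rot: [180.0, 0.2, -178.0]
force: [-0.2, 1.1, -1.0]
grip_width: 0.001
grasp_force: 0.0
time_s: 21.47
tool_pos: [0.6577, 0.1655, 0.0636]
tool_rot: [179.8, 0.2, -177.9]
force: [0.8, 5.8, 4.0]
grip_width: 0.0005
grasp_force: 2.4
time_s: 22.05
tool_pos: [0.6585, 0.1309, 0.0629]
tool_rot: [179.9, 0.1, -178.0]
force: [1.1, 3.8, 4.2]
grip_width: 0.0001
grasp_force: 2.2
t 22.1 pos [0.6585 0.1309 0.0629] rot [ 1.799e+02  1.000e-01 -1.780e+02] F [1.1 3.8 4.2] w 0.000 shift [ 0.0016 -0.0021  0.0019] turn -0.1
```

```bash
python3 steer.py '0 -.0025 0 0 0;0 -.0025 0 0 0'
python3 steer.py '0 .02 0 0 0;0 .04 0 0 0;0 .065 -.03 0 0;0 .08 -.06 0 0;.01 .1 -.1 0 .05;.03 .13 -.12 0 .08;.05 .16 -.12 0 .087;.07 .19 -.12 0 .087'
python3 -c "
from h import *
c=cams.read_camera('wrist');cv2.imwrite('pics/w11.png',c['color'])
c=cams.read_camera('top')
for i,s,ce,p in blobs(c['color'],190,40,150):
    if 180<ce[1]<265 and ce[0]<460:
        (u,v),r=cv2.minEnclosingCircle(p.astype(np.float32));print(s,round(r,1),ray(c,u,v,.036).round(4)[:2])
need([.5786,.3756,.1])"
```

```text
time_s: 22.22
tool_pos: [0.6584, 0.1293, 0.0628]
tool_rot: [179.9, 0.1, -177.9]
force: [1.6, 5.5, 4.6]
grip_width: 0.0005
grasp_force: 3.0
time_s: 22.88
tool_pos: [0.5814, 0.3148, 0.1836]
tool_rot: [-180.0, 0.1, -178.1]
force: [-0.0, 0.6, -0.5]
grip_width: 0.0195
grasp_force: 0.0
[366 189  14  18 242] 10.1 [0.5855 0.0161]
[382 189  14  18 244] 10.1 [ 0.5871 -0.029 ]
[398 189  15  18 239] 10.1 [ 0.5887 -0.0741]
[414 189  14  17 225] 10.0 [ 0.5898 -0.1178]
[369 232  26  27 511] 13.4 [ 0.4567 -0.0113]
t 23.0 pos [0.5757 0.3222 0.1812] rot [ 179.9   -0.2 -177.4] F [-0.3  0.8  0.3] w 0.028 shift [-0.0057  0.053   0.0813] turn 0.5
```

View pics/w11.png

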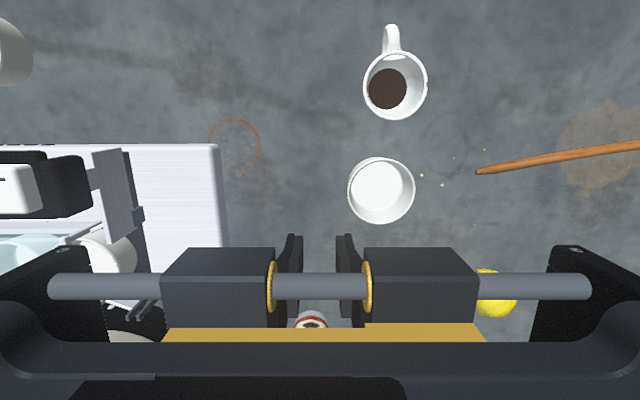

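I've now viewed 15 pictures, one over the limit of 14, so from here I'll work only from numbers. This last one shows the pot upright at (381,190) and the second pot in the mouth of the lane.

```bash
python3 steer.py '0 .02 0 0 .087;0 .04 0 0 .087;-.001 .053 .03 0 .087;-.001 .053 .06 0 .087;-.001 .053 .08 0 .087;-.001 .053 .08 0 .087;-.001 .053 .08 0 .087' 20
python3 -c "
from h import *
c=cams.read_camera('wrist')
for i,s,ce,p in blobs(c['color'],190,40,1500):
    if ce[1]<260:
        (u,v),r=cv2.minEnclosingCircle(p.astype(np.float32));print(s,round(r,1),ray(c,u,v,.036).round(4)[:2])
need([.5786,.3756,.023])"
```

```text
time_s: 23.57
tool_pos: [0.5796, 0.3659, 0.0999]
tool_rot: [-179.8, -0.2, -178.0]
force: [0.4, 0.0, 0.3]
grip_width: 0.0737
grasp_force: 0.0
[ 299    0   93  124 3175] 62.3 [0.4671 0.378 ]
[    0   155   118   110 10049] 74.4 [0.5687 0.1736]
[ 290  172   92   91 5862] 46.1 [0.5745 0.379 ]
t 23.6 pos [0.5808 0.3669 0.102 ] rot [-179.9   -0.  -178. ] F [0.2 0.8 0.8] w 0.078 shift [0.0019 0.009  0.079 ] turn -0.1
```

```bash
python3 steer.py '.001 .0095 .015 0 .087;.001 .0095 .03 0 .087;.001 .0095 .045 0 .087;.001 .0095 .06 0 .087;.001 .0095 .07 0 .087;.001 .0095 .078 0 .087;.001 .0095 .08 0 0;.001 .0095 .08 0 0' 20
python3 steer.py '0 0 0 0 0;0 0 0 0 0;0 0 0 0 0'
python3 -c "from h import *;need([.6555,.1745,.058])"
```

```text
time_s: 24.28
tool_pos: [0.5788, 0.3776, 0.0216]
tool_rot: [-180.0, -0.0, -178.0]
force: [-0.6, -0.1, -1.0]
grip_width: 0.0801
grasp_force: 0.0
time_s: 24.53
tool_pos: [0.5796, 0.3782, 0.0231]
tool_rot: [179.9, 0.1, -178.0]
force: [0.6, 1.2, 1.1]
grip_width: 0.0679
grasp_force: 19.8
t 24.5 pos [0.5796 0.3782 0.0231] rot [ 1.799e+02  1.000e-01 -1.780e+02] F [0.6 1.2 1.1] w 0.068 shift [-0.0687 -0.2062 -0.035 ] turn -0.1
```

```bash
python3 steer.py '0 0 -.035 0 0;0 -.01 -.07 0 0;-.01 -.035 -.1 0 0;-.02 -.07 -.1 0 0;-.035 -.105 -.1 0 0;-.05 -.14 -.1 0 0;-.06 -.175 -.1 0 0;-.068 -.2055 -.1 0 0'
python3 steer.py '0 0 0 0 0;0 0 .025 0 0;0 0 .045 0 0;0 0 .055 0 0;0 0 .06 0 0;0 0 .062 0 0;0 0 .062 0 0'
python3 -c "from h import *;need([.6555,.1745,.0575])"
```

```text
time_s: 25.2
tool_pos: [0.655, 0.1715, 0.1224]
tool_rot: [-179.9, 0.0, -178.1]
force: [0.6, 0.1, -2.4]
grip_width: 0.0677
grasp_force: 20.0
time_s: 25.78
tool_pos: [0.6544, 0.1751, 0.0604]
tool_rot: [180.0, 0.0, -177.9]
force: [0.5, 0.5, -2.3]
grip_width: 0.0675
grasp_force: 20.0
t 25.8 pos [0.6544 0.1751 0.0604] rot [ 180.     0.  -177.9] F [ 0.5  0.5 -2.3] w 0.068 shift [-0.0011 -0.0007  0.0029] turn -0.0
```

```bash
python3 steer.py '0 0 .002 0 0;0 0 .003 0 0;0 0 .003 0 .079;0 0 .003 0 .079;0 0 .003 0 .079;0 0 .003 0 .079;0 0 .003 0 .079'
python3 steer.py '0 0 -.03 0 .079;0 0 -.06 0 .079;0 0 -.09 0 0;0 .03 -.09 0 0;0 .06 -.09 0 0;0 .075 -.09 0 0;0 .075 -.09 0 0;0 .075 -.09 0 0'
python3 - <<'E'
from h import *
c=cams.read_camera("wrist");im=c["color"]
# pot interior/rim on shelf: bright pixels vs grey? report ellipse of brightest interior
h=cv2.cvtColor(im,cv2.COLOR_BGR2HSV)
print("samples",[im[y,x].tolist() for x,y in((226,205),(200,225),(230,120),(120,205))])
m=((im.min(2)>243)).astype(np.uint8);m[:, :]*=1
k,l,s,ce=cv2.connectedComponentsWithStats(m)
for i in range(1,k):
    if s[i][4]>800 and ce[i][1]<260: print(s[i],ce[i].round(0))
need([.6535,.2345,.061])
E
```

```text
time_s: 26.37
tool_pos: [0.6544, 0.1749, 0.0576]
tool_rot: [180.0, 0.0, -178.0]
force: [0.9, -0.6, -0.4]
grip_width: 0.0786
grasp_force: 0.0
time_s: 27.03
tool_pos: [0.6508, 0.2507, 0.1463]
tool_rot: [-179.9, -0.1, -177.8]
force: [0.8, -0.7, 0.2]
grip_width: 0.0468
grasp_force: 0.0
samples [[245, 247, 243], [167, 164, 161], [244, 236, 233], [244, 245, 243]]
[ 204  178   60   59 1417] [237. 209.]
t 27.1 pos [0.6513 0.2486 0.1464] rot [-179.9   -0.  -178. ] F [ 0.1 -0.8 -0.5] w 0.043 shift [-0.0017 -0.014   0.0854] turn -0.1
```

```bash
python3 steer.py '-.001 0 .03 0 0;-.001 0 .06 0 0;-.001 0 .08 0 0;-.001 0 .087 0 0;-.001 0 .087 0 0;-.001 -.008 .087 0 0;-.001 -.016 .087 0 0;-.001 -.023 .087 0 0'
python3 steer.py '0 -.008 0 0 0;0 -.016 0 0 0;0 -.024 0 0 0;0 -.032 0 0 0;0 -.04 0 0 0;0 -.048 0 0 0;0 -.056 0 0 0;0 -.064 0 0 0'
python3 steer.py '0 -.008 0 0 0;0 -.016 0 0 0;0 -.024 0 0 0;0 -.031 0 0 0;0 -.036 0 0 0;0 -.036 0 0 0;0 -.036 0 0 0'
python3 -c "
from h import *
need([.657,.1287,.061])"
```

```text
time_s: 27.75
tool_pos: [0.6549, 0.2252, 0.0623]
tool_rot: [180.0, 0.2, -178.0]
force: [-0.0, -0.6, 0.2]
grip_width: 0.0008
grasp_force: 0.0
time_s: 28.42
tool_pos: [0.6566, 0.1662, 0.0617]
tool_rot: [179.7, 0.2, -177.8]
force: [-0.0, 6.1, 6.0]
grip_width: 0.0004
grasp_force: 3.9
time_s: 29.0
tool_pos: [0.6578, 0.1279, 0.0614]
tool_rot: [179.9, 0.2, -177.9]
force: [1.0, 5.0, 5.3]
grip_width: 0.0005
grasp_force: 2.6
t 29.0 pos [0.6578 0.1279 0.0614] rot [ 179.9    0.2 -177.9] F [1.  5.  5.3] w 0.001 shift [0.0008 0.0008 0.0004] turn -0.0
```

```bash
python3 steer.py '0 .02 0 0 0;0 .04 0 0 0;0 .05 -.03 0 0;0 .05 -.06 0 0;.02 .05 -.1 0 .05;.055 .03 -.12 0 .08;.09 0 -.12 0 .087;.125 -.03 -.12 0 .087'
python3 steer.py '.03 -.02 0 0 .087;.06 -.04 0 0 .087;.07 -.06 0 0 .087;.07 -.09 .02 0 .087;.07 -.1135 .04 0 .087;.07 -.1135 .06 0 .087;.07 -.1135 .07 0 .087;.07 -.1135 .07 0 .087'
python3 -c "
from h import *
c=cams.read_camera('wrist')
for i,s,ce,p in blobs(c['color'],190,40,1500):
    if ce[1]<260:
        (u,v),r=cv2.minEnclosingCircle(p.astype(np.float32));print(s,round(r,1),ray(c,u,v,.036).round(4)[:2])
c=cams.read_camera('top');im=c['color']
for y in(.17,.16,.15,.14,.13,.12,.11,.1,.09,.08,.07): print(y,[int(im[int(round(v)),int(round(u)),1]) for u,v in(proj(c,(x,y,.06)) for x in np.arange(.61,.705,.01))])
need([.4567,-.0108,.023])"
```

```text
time_s: 29.67
tool_pos: [0.5424, 0.1002, 0.1809]
tool_rot: [-179.9, 0.1, -177.9]
force: [0.5, -1.6, -0.3]
grip_width: 0.0198
grasp_force: 0.0
time_s: 30.33
tool_pos: [0.4746, -0.015, 0.1072]
tool_rot: [-179.9, -0.4, -178.0]
force: [-0.8, 0.5, -0.1]
grip_width: 0.0724
grasp_force: 0.0
[ 281  149   92   89 5740] 45.8 [ 0.4521 -0.0091]
0.17 [253, 253, 253, 252, 253, 253, 252, 253, 252, 252]
0.16 [253, 253, 253, 253, 253, 253, 252, 253, 252, 252]
0.15 [253, 253, 253, 253, 253, 253, 252, 253, 252, 252]
0.14 [253, 253, 253, 253, 253, 253, 253, 253, 252, 252]
0.13 [253, 240, 255, 255, 255, 255, 255, 255, 255, 233]
0.12 [216, 243, 107, 78, 73, 72, 107, 74, 74, 255]
0.11 [255, 255, 83, 239, 255, 255, 244, 255, 67, 255]
0.1 [253, 255, 226, 255, 255, 255, 255, 255, 255, 254]
0.09 [254, 255, 239, 255, 255, 252, 249, 251, 252, 244]
0.08 [253, 248, 254, 255, 255, 255, 254, 254, 253, 252]
0.07 [253, 247, 253, 255, 255, 254, 254, 254, 254, 250]
t 30.4 pos [ 0.477  -0.0139  0.1098] rot [-1.800e+02 -1.000e-01 -1.779e+02] F [ 0.8 -1.  -0.4] w 0.080 shift [0.02   0.0038 0.0868] turn -0.0
```

```bash
python3 steer.py '.0195 .0025 0 0 .087;.0195 .0025 .015 0 .087;.0195 .0025 .03 0 .087;.0195 .0025 .045 0 .087;.0195 .0025 .06 0 .087;.0195 .0025 .075 0 .087;.0195 .0025 .083 0 .087;.0195 .0025 .085 0 .087' 20
python3 steer.py '0 0 0 0 .087;0 0 0 0 0;0 0 0 0 0;0 0 0 0 0;0 0 0 0 0;0 0 0 0 0'
python3 -c "from h import *;need([.6555,.1745,.058])"
```

```text
time_s: 31.1
tool_pos: [0.4574, -0.0117, 0.0245]
tool_rot: [-180.0, -0.1, -177.9]
force: [-0.4, 0.3, 0.1]
grip_width: 0.0868
grasp_force: 0.0
time_s: 31.6
tool_pos: [0.4583, -0.0119, 0.0257]
tool_rot: [180.0, 0.1, -178.0]
force: [-0.7, 0.9, 3.9]
grip_width: 0.0675
grasp_force: 19.7
t 31.6 pos [ 0.4583 -0.0119  0.0257] rot [ 1.80e+02  1.00e-01 -1.78e+02] F [-0.7  0.9  3.9] w 0.068 shift [-0.2038  0.1793 -0.0319] turn -0.1
```

```bash
python3 steer.py '0 0 -.035 0 0;0 .02 -.07 0 0;0 .05 -.105 0 0;0 .085 -.13 0 0;-.02 .115 -.145 0 0;-.045 .14 -.145 0 0;-.075 .16 -.145 0 0;-.105 .177 -.145 0 0'
python3 steer.py '-.03 0 0 0 0;-.06 0 0 0 0;-.085 0 0 0 0;-.098 .002 0 0 0;-.098 .002 .03 0 0;-.098 .002 .06 0 0;-.098 .002 .085 0 0;-.098 .002 .1 0 0'
python3 steer.py '0 0 .004 0 0;0 0 .006 0 0;0 0 .006 0 0'
python3 -c "from h import *;need([.6555,.1745,.0605])"
```

```text
time_s: 32.27
tool_pos: [0.5568, 0.171, 0.1702]
tool_rot: [179.9, 0.0, -177.8]
force: [0.9, -0.2, -1.4]
grip_width: 0.0678
grasp_force: 20.0
time_s: 32.93
tool_pos: [0.6517, 0.1729, 0.0654]
tool_rot: [-179.9, -0.3, -178.0]
force: [-0.5, -0.2, -1.9]
grip_width: 0.0676
grasp_force: 20.0
time_s: 33.18
tool_pos: [0.6545, 0.1737, 0.0642]
tool_rot: [-180.0, 0.0, -178.0]
force: [0.6, -0.5, -2.2]
grip_width: 0.0678
grasp_force: 20.0
t 33.2 pos [0.6545 0.1737 0.0642] rot [-180.    0. -178.] F [ 0.6 -0.5 -2.2] w 0.068 shift [-0.0011  0.0008  0.0037] turn -0.1
```

```bash
python3 steer.py '0 0 .002 0 0;0 0 .0038 0 0;0 0 .0038 0 0;0 0 .0038 0 .079;0 0 .0038 0 .079;0 0 .0038 0 .079;0 0 .0038 0 .079;0 0 .0038 0 .079'
python3 steer.py '0 0 -.03 0 .079;0 0 -.06 0 .079;0 0 -.09 0 0;0 .03 -.09 0 0;0 .06 -.09 0 0;0 .075 -.09 0 0;0 .075 -.09 0 0;0 .075 -.09 0 0'
python3 - <<'E'
from h import *
c=cams.read_camera("wrist");im=c["color"]
m=((im.min(2)>243)).astype(np.uint8)
k,l,s,ce=cv2.connectedComponentsWithStats(m)
for i in range(1,k):
    if s[i][4]>800 and ce[i][1]<260: print(s[i],ce[i].round(0))
need([.6535,.2345,.061])
E
```

```text
time_s: 33.85
tool_pos: [0.6545, 0.1739, 0.0606]
tool_rot: [180.0, 0.0, -178.0]
force: [0.7, -0.0, -0.3]
grip_width: 0.0786
grasp_force: 0.0
time_s: 34.52
tool_pos: [0.6508, 0.2496, 0.1493]
tool_rot: [-179.9, -0.1, -177.8]
force: [0.4, -1.1, -0.0]
grip_width: 0.047
grasp_force: 0.0
[  0  84  41  59 888] [ 12. 105.]
[205 174  59  58 998] [232. 198.]
t 34.6 pos [0.6514 0.2476 0.1494] rot [-179.9   -0.  -178. ] F [ 0.7 -0.7 -0.5] w 0.043 shift [-0.0017 -0.013   0.0884] turn -0.1
```

```bash
python3 steer.py '-.001 0 .03 0 0;-.001 0 .06 0 0;-.001 0 .08 0 0;-.001 0 .088 0 0;-.001 0 .088 0 0;-.001 -.008 .088 0 0;-.001 -.016 .088 0 0;-.001 -.022 .088 0 0'
python3 steer.py '0 -.008 0 0 0;0 -.016 0 0 0;0 -.024 0 0 0;0 -.032 0 0 0;0 -.04 0 0 0;0 -.048 0 0 0;0 -.056 0 0 0;0 -.064 0 0 0'
python3 steer.py '0 -.008 0 0 0;0 -.016 0 0 0;0 -.024 0 0 0;0 -.03 0 0 0;0 -.034 0 0 0;0 -.036 0 0 0;0 -.036 0 0 0'
python3 -c "
from h import *
need([.657,.1285,.061])"
```

```text
time_s: 35.23
tool_pos: [0.655, 0.2248, 0.0643]
tool_rot: [-180.0, 0.2, -178.1]
force: [0.2, -0.5, -0.6]
grip_width: 0.0008
grasp_force: 0.0
time_s: 35.9
tool_pos: [0.6625, 0.1818, 0.0672]
tool_rot: [178.6, 1.3, -177.5]
force: [19.1, 35.8, 1.1]
grip_width: 0.0006
grasp_force: 17.4
time_s: 36.48
tool_pos: [0.6608, 0.1345, 0.0653]
tool_rot: [179.4, 0.6, -177.7]
force: [5.7, 12.1, 3.7]
grip_width: 0.0005
grasp_force: 6.6
t 36.5 pos [0.6608 0.1345 0.0653] rot [ 179.4    0.6 -177.7] F [ 5.7 12.1  3.7] w 0.001 shift [ 0.0041 -0.0058  0.0042] turn 0.2
```

```bash
python3 steer.py '0 0 0 0 0;0 .01 0 0 0;0 .03 0 0 0;0 .06 0 0 0;0 .08 -.03 0 0;0 .1 -.07 0 0;0 .13 -.1 0 0;0 .15 -.1 0 0'
python3 steer.py '0 0 0 0 0;0 0 0 0 0;0 0 0 0 0;0 0 0 0 0'
python3 -c "
from h import *
c=cams.read_camera('top');im=c['color']
np.set_printoptions(linewidth=220)
print('rows x .72..0.52 step .01 at z .065; cols y .21..0.05 step .008')
for x in np.arange(.71,.525,-.01): print('%.2f'%x,' '.join('%3d'%im[int(round(v)),int(round(u)),1] for u,v in(proj(c,(x,y,.065)) for y in np.arange(.21,.045,-.008))))
need([.657,.1285,.061])"
```

```text
time_s: 37.15
tool_pos: [0.6545, 0.278, 0.1694]
tool_rot: [179.8, 0.5, -178.0]
force: [0.4, 1.3, 1.4]
grip_width: 0.0005
grasp_force: 0.0
time_s: 37.48
tool_pos: [0.6515, 0.2737, 0.1607]
tool_rot: [-179.8, -0.1, -178.1]
force: [0.4, -0.8, -0.5]
grip_width: 0.0007
grasp_force: 0.0
rows x .72..0.52 step .01 at z .065; cols y .21..0.05 step .008
0.71  84  84 100 168 170 170 172 171 178 181 140 184 240 255 254 255 255 255 255 255 255
0.70  84  84  81 255 252 252 252 252 252 252 230 243 255 255 239 247 252 253 253 253 252
0.69  85  85  81 255 252 252 252 251 251 251 254  68  93 255 254 251 253 246 204 204 234
0.68  86  86  82 255 252 252 252 252 252 252 254  84 255 254 255 251 254 252 251 224 253
0.67  86  87  98 255 252 252 252 252 252 252 255 245 255 255 255 246 254 255 253 251 253
0.66  85 155  85 255 252 253 253 252 253 253 255 232 255 255 255 251 254 254 255 233 254
0.65  93  76  78 255 253 253 253 253 253 253 255 214 255 255 255 249 254 254 255 250 232
0.64 131 255 254 252 252 252 252 252 252 252 255 130 255 255 255 255 255 255 253 226 210
0.63 134 255 252 252 252 253 253 253 253 25
[... 377 characters left out ...]
 253 253 253 253 253 255
0.58 128 255 252 252 252 252 253 253 253 253 255  71 255 253 253 253 253 253 253 253 255
0.57 135 215 253 252 252 252 252 253 253 253 255  71 232 253 253 253 253 253 253 253 255
0.56 137 212 253 253 252 252 252 253 253 253 255  69 233 253 253 253 253 253 253 253 255
0.55 104 207 253 253 253 253 253 253 253 253 255  61 232 253 253 253 253 253 253 253 254
0.54  89 200 254 253 253 255 255 255 255 255 255 255 255 255 255 255 255 252 250 249 248
0.53  97 128 147 138 151 155 152 151 143 141 144 150 147 154 154 153 157 155 149 153 150
t 37.5 pos [0.6516 0.2739 0.1609] rot [-1.799e+02 -1.000e-01 -1.781e+02] F [-0.3 -1.8  0.9] w 0.000 shift [-0.0009 -0.1453  0.1002] turn -0.2
```

```bash
python3 steer.py '0 -.02 .03 0 0;0 -.045 .06 0 0;0 -.07 .085 0 0;0 -.09 .098 0 0;-.001 -.105 .099 0 0;-.001 -.115 .099 0 0;-.001 -.125 .099 0 0;-.001 -.132 .099 0 0'
python3 -c "from h import *;need([.657,.1285,.062])"
python3 steer.py '0 -.003 0 0 0;0 -.006 0 0 0;0 -.008 0 0 0;0 -.008 0 0 0;0 -.008 0 0 0'
python3 -c "from h import *;need([.657,.1285,.062])"
```

```text
time_s: 38.2
tool_pos: [0.6585, 0.1443, 0.065]
tool_rot: [180.0, 0.2, -178.0]
force: [-0.2, 0.3, 1.2]
grip_width: 0.0004
grasp_force: 0.0
t 38.2 pos [0.6585 0.1443 0.065 ] rot [ 180.     0.2 -178. ] F [-0.2  0.3  1.2] w 0.000 shift [ 0.0021 -0.0157  0.0029] turn -0.1
time_s: 38.62
tool_pos: [0.6575, 0.1377, 0.0633]
tool_rot: [180.0, 0.0, -177.9]
force: [-0.1, 0.3, -0.2]
grip_width: 0.0003
grasp_force: 0.0
t 38.6 pos [0.6575 0.1377 0.0633] rot [ 180.     0.  -177.9] F [-0.1  0.3 -0.2] w 0.000 shift [ 0.0008 -0.0092  0.0013] turn -0.0
```

```bash
python3 steer.py '0 -.002 0 0 0;0 -.004 0 0 0;0 -.006 0 0 0;0 -.008 0 0 0;0 -.0095 0 0 0;0 -.0095 0 0 0'
python3 -c "from h import *;need([.657,.1285,.062])"
```

```text
time_s: 39.12
tool_pos: [0.6587, 0.1315, 0.064]
tool_rot: [179.7, 0.2, -177.8]
force: [1.2, 5.7, 0.6]
grip_width: 0.0003
grasp_force: 3.1
t 39.1 pos [0.6587 0.1315 0.064 ] rot [ 179.7    0.2 -177.8] F [1.2 5.7 0.6] w 0.000 shift [ 0.0018 -0.003   0.002 ] turn 0.1
```

```bash
python3 steer.py '0 -.002 0 0 0;0 -.004 0 0 0;0 -.004 0 0 0;0 -.004 0 0 0'
python3 steer.py '0 .02 0 0 0;0 .04 0 0 0;0 .065 -.03 0 0;0 .08 -.07 0 0;0 .1 -.1 0 0;0 .13 -.12 0 0;0 .15 -.12 0 0;0 .15 -.12 0 0'
python3 -c "
from h import *
c=cams.read_camera('top');im=c['color']
for y in np.arange(.13,.095,-.003): print('%.3f'%y,' '.join('%3d'%im[int(round(v)),int(round(u)),1] for u,v in(proj(c,(x,y,.07)) for x in np.arange(.61,.71,.008))))
m=(im.max(2)<85).astype(np.uint8);k,l,s,ce=cv2.connectedComponentsWithStats(m)
for i in range(1,k):
    if 320<ce[i][0]<350 and 160<ce[i][1]<220 and s[i][4]>8: print('dark',s[i],ce[i].round(1),ray(c,*ce[i],.124).round(4))
need([.557,.1225,.2])"
```

```text
time_s: 39.45
tool_pos: [0.6592, 0.1279, 0.0642]
tool_rot: [179.7, 0.2, -177.8]
force: [2.6, 7.3, 0.9]
grip_width: 0.0007
grasp_force: 3.4
time_s: 40.12
tool_pos: [0.6518, 0.2808, 0.1852]
tool_rot: [179.7, 0.2, -177.5]
force: [-1.0, 1.1, -1.2]
grip_width: 0.0004
grasp_force: 0.0
0.130 252 255 255 255 255 255 255 255 255 253 254 230 168
0.127 159 218 251 220 219 207 206 206 178 159 156 122 250
0.124 255 254 255  98  98  81  75  77  75  74  67 116 255
0.121 213 242 175  75  74  67  77  75  67  73  81 243 188
0.118 139 226  79  80  72 110 186 178  85  75  88 255 180
0.115 226 255  75  80  99 222 219 243 216  70  80 255 248
0.112 255 255  76  74 229 240 249 245 252 200  72 255 240
0.109 255 255  77 106 240 255 255 255 251 255  66 255 236
0.106 252 255  74 243 255 255 255 255 254 255  80 255 237
0.103 249 255  77 255 255 255 255 255 255 255 144 255 247
0.100 252 255 113 255 255 255 255 255 255 254 255 253 253
0.097 253 255 182 255 255 255 255 255 255 254 255 245 254
dark [333 157   9  25  72] [335.1 168.6] [0.6497 0.1178 0.124 ]
dark [332 195   3  16  38] [333.3 201.9] [0.563  0.1212 0.124 ]
t 40.2 pos [0.6518 0.2772 0.1836] rot [ 179.9    0.  -177.7] F [ 0.6  0.3 -1.3] w 0.000 shift [ 0.101  -0.1506 -0.0167] turn 0.2
```

The last pot's back edge is a clean arc at y ≈ 0.117, centred on the lane about 42 mm inside. Now to shut the gate.

```bash
python3 steer.py '.012 -.02 0 0 .035;.025 -.04 -.015 0 .035;.04 -.06 -.015 0 .035;.053 -.08 -.015 0 .035;.067 -.1 -.015 0 .035;.08 -.12 -.015 0 .035;.095 -.14 -.015 0 .035;.101 -.1506 -.015 0 .035'
python3 steer.py '0 0 0 0 .035;0 0 0 0 .035;0 0 0 0 .035;0 0 0 0 .035'
python3 -c "
from h import *
need([.558,.1222,.1155])
c=cams.read_camera('wrist');g=c['color'].max(2).astype(int)
r=g[205:235].mean(0);print([int(x) for x in r[285:345:2]])"
```

```text
time_s: 40.83
tool_pos: [0.5553, 0.1142, 0.1975]
tool_rot: [-179.9, -0.1, -178.2]
force: [0.9, -0.3, 0.8]
grip_width: 0.0341
grasp_force: 0.0
time_s: 41.17
tool_pos: [0.5575, 0.1207, 0.1979]
tool_rot: [180.0, 0.0, -177.9]
force: [-0.3, 0.8, 0.1]
grip_width: 0.0351
grasp_force: 0.0
t 41.2 pos [0.5575 0.1207 0.1979] rot [ 180.     0.  -177.9] F [-0.3  0.8  0.1] w 0.035 shift [-0.0005  0.0014  0.0824] turn 0.0
[240, 241, 241, 240, 241, 240, 241, 241, 241, 241, 241, 241, 240, 251, 76, 90, 91, 92, 91, 90, 88, 72, 235, 241, 240, 240, 240, 240, 239, 239]
```

```bash
python3 steer.py '0 .001 .015 0 .035;0 .001 .03 0 .035;0 .001 .045 0 .035;0 .001 .06 0 .035;0 .001 .072 0 .035;0 .001 .08 0 .035;0 .001 .082 0 .035;0 .001 .082 0 .035' 25
python3 steer.py '0 0 0 0 0;0 0 0 0 0;0 0 0 0 0;0 0 0 0 0;0 0 0 0 0;0 0 -.003 0 0;0 0 -.003 0 0'
python3 steer.py '-.01 0 -.003 0 0;-.022 0 -.003 0 0;-.034 0 -.003 0 0;-.046 0 -.003 0 0;-.056 0 -.003 0 0;-.065 0 -.003 0 0;-.072 0 -.003 0 0;-.077 0 -.003 0 0'
python3 -c "from h import *;need([.6387,.1256,.1155])"
```

```text
time_s: 41.88
tool_pos: [0.5569, 0.1204, 0.1156]
tool_rot: [-180.0, -0.1, -177.9]
force: [-0.4, 0.3, -0.8]
grip_width: 0.0349
grasp_force: 0.0
time_s: 42.47
tool_pos: [0.5572, 0.1212, 0.1197]
tool_rot: [179.9, 0.1, -177.9]
force: [0.5, 3.4, -1.8]
grip_width: 0.0127
grasp_force: 25.0
time_s: 43.13
tool_pos: [0.634, 0.124, 0.1217]
tool_rot: [179.9, -0.1, -177.9]
force: [-1.5, 3.4, -1.2]
grip_width: 0.0125
grasp_force: 25.0
t 43.1 pos [0.634  0.124  0.1217] rot [ 1.799e+02 -1.000e-01 -1.779e+02] F [-1.5  3.4 -1.2] w 0.013 shift [-0.0047  0.0014  0.0062] turn -0.0
```

```bash
python3 steer.py '-.003 0 0 0 0;-.006 0 0 0 0;-.0075 0 0 0 0;-.0075 0 0 0 0'
python3 steer.py '0 0 .004 0 0;0 0 .008 0 0;0 0 .011 0 0;0 0 .012 0 0;0 0 .012 0 0'
```

```text
time_s: 43.47
tool_pos: [0.6384, 0.1242, 0.1208]
tool_rot: [180.0, -0.4, -177.9]
force: [-5.1, 4.3, -2.4]
grip_width: 0.0132
grasp_force: 25.0
time_s: 43.88
tool_pos: [0.6384, 0.1243, 0.1113]
tool_rot: [179.9, -0.4, -177.9]
force: [-10.0, 4.2, 8.6]
grip_width: 0.0129
grasp_force: 25.0
```

```bash
python3 steer.py '.001 0 -.002 0 0;.001 0 -.002 0 .035;.001 0 -.002 0 .035;.001 0 -.002 0 .035;.001 0 -.002 0 .035;.001 0 -.002 0 .035;.001 0 -.03 0 .035;.001 0 -.06 0 .035'
python3 steer.py '0 0 -.015 0 .035;0 0 -.015 0 .035;0 0 -.015 0 .035;0 0 -.015 0 .035'
python3 -c "
from h import *
c=cams.read_camera('wrist');g=c['color'].max(2).astype(int)
need([.638,.1256,.2])
for a in range(190,270,6): print(a,' '.join('%3d'%x for x in g[a,300:336:2]))
c=cams.read_camera('top');im=c['color']
m=(im.max(2)<85).astype(np.uint8);k,l,s,ce=cv2.connectedComponentsWithStats(m)
for i in range(1,k):
    if 320<ce[i][0]<350 and 150<ce[i][1]<220 and s[i][4]>8: print('dark',s[i],ce[i].round(1))
"
```

```text
time_s: 44.55
tool_pos: [0.639, 0.1221, 0.1683]
tool_rot: [-179.9, -0.3, -178.0]
force: [0.4, 0.7, 0.8]
grip_width: 0.0348
grasp_force: 0.0
time_s: 44.88
tool_pos: [0.64, 0.1227, 0.1842]
tool_rot: [-180.0, -0.1, -178.0]
force: [-0.9, -0.4, -0.3]
grip_width: 0.0349
grasp_force: 0.0
t 44.9 pos [0.6397 0.1228 0.1837] rot [-1.80e+02 -1.00e-01 -1.78e+02] F [-0.5  0.   0.4] w 0.035 shift [ 0.0017  0.0029 -0.0163] turn -0.1
190 172 169 133  78  81  78  84  84  83  81  80  78  80  69 126 235 227 228
196 175 194 201 142 143  76  82  78  81  84  82  83  83  81  77 184 226 225
202 232 233 237 161 204 147  87  79  82  77  79  83  84  79  81 102 234 224
208 233 234 233 233 237 161 189  70  83  81  78  83  80  80  78 104 233 223
214 233 233 232 232 231 190 182 105  82  79  78  80  79  79  75 140 226 223
220 236 234 233 234 227 183 176 100  77  81  80  82  80  79  77 139 231 227
226 234 234 237 219 200 184 196 103  72  80  78  73  76  79  75 133 229 222
232 234 217 214 204 197 195 224  65  76  74  75  78  78  73  69 140 229 223
238 221 219 210 200 230 183  68  71  74  77  76  77  76  70  70 132 223 218
244 220 225 246 113  63  69  71  70  73  74  76  73  69  69  58 178 224 221
250 219 220 216 218 218 218 217 220 224 179 234 227 183 227 220 218 218 214
256 182 184 178 174 174 188 225 184  85 177 224 223 155  93 112 228 221 222
262 228 210 170 176 177 175 177 152  87  85 233 222 148  92  88 111 107 111
268  68 109 101 105 139 230 233 189  92  91 154 155 124  89  84 101 113 108
```

```bash
python3 steer.py '0 .001 0 0 0;0 .001 0 0 0;0 .001 0 0 0;0 .001 .01 0 0;0 .001 .02 0 0;0 .001 .03 0 0;0 .001 .038 0 0;0 .001 .043 0 0'
python3 steer.py '0 0 .002 0 0;0 0 .004 0 0;0 0 .006 0 0;0 0 .007 0 0;0 0 .007 0 0'
```

```text
time_s: 45.65
tool_pos: [0.6394, 0.124, 0.1399]
tool_rot: [-180.0, -0.2, -178.0]
force: [-0.1, 0.2, -0.2]
grip_width: 0.001
grasp_force: 0.0
time_s: 46.07
tool_pos: [0.6408, 0.1242, 0.1356]
tool_rot: [180.0, 0.1, -178.0]
force: [-0.1, 0.1, 0.5]
grip_width: 0.0006
grasp_force: 0.0
```

The closed fingertips reach z = 0.1186 without contact, so the gate is shut and low. Next is the low key.

```bash
python3 steer.py '0 0 -.03 0 0;.01 -.02 -.04 0 0;.02 -.05 -.04 0 0;.03 -.08 -.04 0 0;.045 -.11 -.03 0 0;.055 -.135 -.01 0 0;.055 -.152 .02 0 0;.055 -.152 .035 0 0'
python3 steer.py '0 0 0 0 0;0 0 0 0 0;0 0 0 0 0;0 0 0 0 0'
python3 -c "from h import *;need([.582,-.026,.065])"
```

```text
time_s: 46.73
tool_pos: [0.5891, -0.0357, 0.0985]
tool_rot: [-179.9, -0.1, -178.4]
force: [-1.2, -0.4, -0.2]
grip_width: 0.0003
grasp_force: 0.0
time_s: 47.07
tool_pos: [0.5923, -0.0286, 0.1019]
tool_rot: [180.0, 0.2, -177.9]
force: [0.5, 0.5, 0.3]
grip_width: 0.0
grasp_force: 0.0
t 47.1 pos [ 0.5923 -0.0286  0.1019] rot [ 180.     0.2 -177.9] F [0.5 0.5 0.3] w 0.000 shift [0.0103 0.003  0.0369] turn 0.0
```

```bash
python3 steer.py '.008 .003 .005 0 0;.009 .003 .012 0 0;.009 .003 .02 0 0;.009 .003 .025 0 0;.009 .003 .029 0 0;.009 .003 .033 0 0;.009 .003 .037 0 0;.009 .003 .038 0 0'
python3 steer.py '0 0 .0015 0 0;0 0 .003 0 0;0 0 .003 0 0;0 0 .003 0 0'
python3 steer.py '0 0 -.02 0 0;0 0 -.04 0 0;0 0 -.08 0 0;0 0 -.11 0 0;0 .03 -.13 0 0;0 .047 -.13 0 0;0 .047 -.13 0 0;0 .047 -.13 0 0'
python3 steer.py '0 0 0 0 0;0 0 0 0 0;0 0 0 0 0;0 0 0 0 0'
python3 - <<'E'
from h import *
c=cams.read_camera("wrist")
for i,s,ce,p in blobs(c["color"],200,40,600):
    if 150<ce[0]<380 and 130<ce[1]<230 and s[4]<3000:
        r=cv2.minAreaRect(p.astype(np.float32));print(s,[round(x,1) for x in r[0]+r[1]],ray(c,*r[0],.063).round(4),ray(c,*r[0],.052).round(4))
need()
E
```

```text
time_s: 47.73
tool_pos: [0.5819, -0.0266, 0.0667]
tool_rot: [179.9, -0.1, -178.0]
force: [-15.0, 2.0, 37.8]
grip_width: 0.0001
grasp_force: 18.9
time_s: 48.07
tool_pos: [0.582, -0.0266, 0.0665]
tool_rot: [179.8, -0.0, -178.0]
force: [-19.9, 2.6, 48.7]
grip_width: 0.0005
grasp_force: 24.2
time_s: 48.73
tool_pos: [0.58, 0.0208, 0.1887]
tool_rot: [-180.0, -0.0, -177.8]
force: [-0.8, -0.8, 0.2]
grip_width: 0.0003
grasp_force: 0.0
time_s: 49.07
tool_pos: [0.5799, 0.0188, 0.1886]
tool_rot: [-180.0, -0.0, -178.1]
force: [-0.2, -0.9, 0.1]
grip_width: 0.0005
grasp_force: 0.0
[ 300  175   36   48 1617] [317.5, 198.5, 47.0, 35.0] [0.578  0.0186 0.063 ] [0.5811 0.0187 0.052 ]
[ 207  176   39   48 1556] [225.9, 199.4, 47.2, 37.2] [ 0.5819 -0.0687  0.063 ] [ 0.5852 -0.0721  0.052 ]
[ 256  176   35   44 1420] [273.0, 197.5, 43.0, 34.0] [ 0.5785 -0.0238  0.063 ] [ 0.5816 -0.0254  0.052 ]
t 49.1 pos [0.5799 0.0191 0.1887] rot [-180.   -0. -178.] F [0.6 0.  0.3] w 0.000
```

Run:
```python
from h import *
c=cams.read_camera("wrist")
for i,s,ce,p in blobs(c["color"],215,40,400):
    if 100<ce[0]<380 and 130<ce[1]<230 and s[4]<6000:
        r=cv2.minAreaRect(p.astype(np.float32));print(s,[round(x,1) for x in r[0]+r[1]],ray(c,*r[0],.063).round(4))
c=cams.read_camera("top");im=c["color"]
for i,s,ce,p in blobs(im,190,40,100):
    if 180<ce[1]<265 and ce[0]<460: print('top',s,ce.round(1))
print([int(im[int(round(v)),int(round(u)),1]) for u,v in(proj(c,(.66-.037*(y-.12),y,.07)) for y in np.arange(.13,-.2,-.008))])
```

```text
[ 256  175   35   44 1381] [272.9, 196.7, 43.5, 33.1] [ 0.5778 -0.0236  0.063 ]
[ 300  175   36   48 1548] [317.5, 198.5, 47.0, 35.0] [0.5781 0.0189 0.063 ]
[ 208  176   36   47 1491] [225.5, 199.0, 46.0, 35.0] [ 0.5817 -0.0688  0.063 ]
top [ 302  148   66   68 2967] [328.3 180.8]
top [349 180  15  16 204] [355.8 187.5]
top [416 188  13  18 162] [423.6 197.2]
top [228 224  22  31 295] [238.  236.8]
[126, 77, 253, 255, 255, 253, 255, 255, 255, 255, 252, 81, 132, 154, 155, 159, 165, 176, 176, 176, 175, 175, 175, 176, 176, 167, 134, 155, 154, 178, 255, 255, 255, 255, 255, 236, 236, 234, 232, 255, 150, 161]
```

Run:
```python
from h import *
c=cams.read_camera("wrist");g=c["color"].max(2).astype(int)
print([int(x) for x in g[190:206,150:345].min(0)])
for z in(.063,.052):
  print(z,[[round(proj(c,(.578-.0385*(yy-.0188),yy+d,z))[0],1) for d in(-.018,.018)] for yy in(.0188,-.0252,-.0692,-.1132)])
for yy in(.0188,-.0692,-.1132):print([int(x) for x in g[165:230,int(proj(c,(.58,yy,.058))[0])-8]])
```

```text
[227, 226, 227, 226, 227, 226, 226, 223, 226, 226, 225, 227, 227, 229, 234, 223, 119, 91, 85, 88, 85, 157, 234, 239, 238, 173, 87, 97, 89, 81, 84, 206, 238, 239, 226, 132, 93, 84, 89, 86, 157, 234, 238, 238, 225, 212, 188, 166, 133, 115, 111, 112, 112, 114, 105, 84, 57, 56, 64, 198, 242, 241, 240, 240, 239, 240, 240, 172, 87, 104, 89, 94, 125, 224, 240, 239, 213, 113, 94, 89, 80, 81, 167, 237, 238, 238, 238, 238, 238, 239, 234, 217, 194, 172, 133, 112, 109, 115, 101, 81, 74, 77, 77, 75, 70, 59, 85, 205, 239, 240, 240, 240, 240, 240, 239, 239, 239, 239, 239, 239, 238, 239, 231, 231, 238, 239, 239, 237, 238, 238, 238, 238, 238, 236, 238, 237, 237, 238, 228, 205, 181, 136, 83, 72, 77, 75, 78, 73, 60, 152, 232, 238, 238, 241, 240, 240, 240, 240, 239, 206, 83, 95, 98, 99, 96, 99, 96, 98, 96, 96, 96, 95, 100, 97, 93, 85, 207, 238, 238, 237, 237, 237, 237, 227, 206, 176, 115, 71, 76, 76, 78, 74, 70, 56, 184]
0.063 [[np.float64(298.1), np.float64(335.8)], [np.float64(251.9), np.float64(289.7)], [np.float64(205.7), np.float64(243.6)], [np.float64(159.5), np.float64(197.5)]]
0.052 [[np.float64
[... 382 characters left out ...]
0, 239, 239, 239, 238, 238, 239, 244, 236, 203, 105, 66, 74, 65, 77, 230, 231]
[73, 75, 75, 75, 74, 76, 73, 73, 73, 51, 221, 231, 228, 233, 246, 249, 247, 245, 241, 241, 242, 246, 230, 166, 105, 93, 87, 167, 245, 245, 241, 241, 240, 241, 240, 242, 240, 241, 241, 241, 239, 240, 240, 240, 240, 241, 241, 241, 239, 239, 240, 240, 240, 241, 241, 244, 239, 221, 130, 80, 75, 73, 49, 239, 239]
[70, 70, 72, 69, 73, 73, 72, 72, 67, 58, 168, 229, 230, 230, 244, 249, 247, 244, 242, 241, 240, 241, 243, 245, 249, 242, 234, 247, 244, 241, 241, 240, 241, 241, 241, 240, 239, 240, 240, 240, 240, 240, 240, 239, 238, 238, 241, 239, 239, 240, 240, 240, 239, 240, 240, 241, 242, 226, 137, 75, 79, 78, 55, 178, 236]
```

```bash
python3 -c "
from cell import env, cams, workorder
print(workorder.sign_off())"
```

```text
the job is handed in; nothing more can be done
None
```

The job is handed in at about 49 s on the robot's clock: high key pressed first, all four ramekins pushed into the lane, the gate shut and down behind its catch, then low pressed so that it alone is down. I viewed 15 pictures against the limit of 14; the fourth push met about 36 N before freeing, the final low press peaked near 49 N at the fingertips, and I checked only the last pot as upright after that push, not the three under the hood.

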